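Load sample jars in an orbital shaker under its left-hand-thread keeper nut

TASK

Load every sample jar that is waiting on the grey mat into the shaker's carrier, one upright in each pocket, any pockets. To get at the pockets, break the tight wing nut loose (it has a left-hand thread, so it loosens clockwise seen from above), wind it up by half a turn or more, and slide the keeper bar out sideways; when the jars are in, slide the bar fully home under the nut and the headed pin, flat on both pillars, and screw the nut down tight on it again. Leave the other things on the bench where they are.

Things in the scene. Friction and masses are not known exactly. Their poses are not given: they have to be found in the camera images.
- shaker: Compact orbital shaker, fixed, cream housing 230 x 360 mm (x, y). Origin: centre of its underside, on the bench. Dials on its -x front; y runs along the row of pockets. Aluminium platform 200 x 360 mm, top at z = 92. On it, at x = 0, y = 160 and y = -160, stand pillars 34 x 30 mm, tops at z = 154, which carry the keeper bar: the +y one has the wing nut, the -y one a headed pin.
- bar_home (a point): Fixed point on the shaker where the centre of the keeper bar's grip block is when the bar is fully home: shaker x = 0, y = 0, z = 178 mm. Axes as the shaker's.
- pin (a point): Middle of the top of the -y pillar (shaker x = 0, y = -160, z = 154 mm), foot of the fixed pin: 10 mm diameter, with a head of 20 mm diameter whose underside is 13 mm and top 18 mm above this point. The home bar (8 mm thick) lies under that head.
- nut (a joint): Turn of the captive wing nut in rad: 0 = tight on the home bar, its spring washer flat; grows as it turns CLOCKWISE seen from above (left-hand thread), rising 1.9 mm per rad, stops at -0.15 and 4.2. Tight it takes about 0.3 N m, falling evenly to 0.05 at 1 rad, where the washer leaves the bar; free beyond, and it stays where left; going down it stiffens likewise. At 2.8 the bar has 3 mm of play.
- nut_grip (a point): Grip centre of the wing nut, on its axis (shaker x = 0, y = 160). A black wing, 50 mm long, 12 thick, 34 tall, stands on a steel collar and spring washer (40 mm diameter); this point is 13 mm below the wing's top, 21 above its lower edge, and 27 above the bar's top when tight. The wing's length lies along this point's x axis; the point turns and rises with the nut.
- bar_grip (a point): Centre of the black grip block, 54 mm long (y), 14 thick (x), 30 tall, on the middle of the loose steel keeper bar, 350 mm long (y), 30 wide (x), 8 thick, 600 g. The point is 24 mm above the bar's underside, 14 below the block's top. At y = 160 and -160 slots 13 mm wide, open to +x, end 6.5 mm behind the centre line. It comes off by sliding 55 mm to the shaker's -x, then up; it goes on in reverse.
- pocket1 (a point): Centre of the floor of pocket 1 of the shaker's carrier (shaker x = 0, y = -90, z = 92 mm), 56 mm square inside, walled by a steel fence 14 mm high and 4 mm thick. Axes as the shaker's.
- pocket2 (a point): Centre of the floor of pocket 2 of the shaker's carrier (shaker x = 0, y = -30, z = 92 mm), 56 mm square inside, walled by a steel fence 14 mm high and 4 mm thick. Axes as the shaker's.
- pocket3 (a point): Centre of the floor of pocket 3 of the shaker's carrier (shaker x = 0, y = 30, z = 92 mm), 56 mm square inside, walled by a steel fence 14 mm high and 4 mm thick. Axes as the shaker's.
- pocket4 (a point): Centre of the floor of pocket 4 of the shaker's carrier (shaker x = 0, y = 90, z = 92 mm), 56 mm square inside, walled by a steel fence 14 mm high and 4 mm thick. Axes as the shaker's.
- jar1_mid (a point): Centre (half-way up) of a closed sample jar, white body with aluminium screw cap, 56 mm tall, 48 mm diameter, about 110 g, standing on the mat; its z axis is up. Two to four jars are present; an absent one reads None from the start.
- jar2_mid (a point): Centre (half-way up) of a closed sample jar, white body with aluminium screw cap, 56 mm tall, 48 mm diameter, about 110 g, standing on the mat; its z axis is up. Two to four jars are present; an absent one reads None from the start.
- jar3_mid (a point): Centre (half-way up) of a closed sample jar, white body with aluminium screw cap, 56 mm tall, 48 mm diameter, about 110 g, standing on the mat; its z axis is up. Two to four jars are present; an absent one reads None from the start.
- jar4_mid (a point): Centre (half-way up) of a closed sample jar, white body with aluminium screw cap, 56 mm tall, 48 mm diameter, about 110 g, standing on the mat; its z axis is up. Two to four jars are present; an absent one reads None from the start.
- mat: Thin grey bench mat, 260 x 260 x 3 mm, fixed, on which the jars stand. Origin: centre of its underside.
- wash_bottle: Bystander: white bottle, 64 mm diameter, 150 mm tall. Origin at the centre of its underside.
- beaker: Bystander: glass beaker, 70 mm diameter, 85 mm tall. Origin at the centre of its underside.
- thermometer: Bystander: small cream bench thermometer, 60 x 90 x 35 mm. Origin at the centre of its underside.
Not all that is in view belongs to the job. Leave any orange look-alike of the part that bears jar4_mid alone. Leave any blue look-alike of the part that bears jar3_mid alone.

How it is judged:
By the outcome, as a careful person would: the job done as asked, in the order asked, and still so for the second after the job is handed in, with the robot touching nothing.
Of jar1, jar2, jar3, jar4 only 2 to 4 are there at a start; the rules pass over those that are not, and their reading is None.
At some moment in a run one of jar1, jar2, jar3, jar4, bar may be knocked a few centimetres aside while the robot is not near it.
It also fails if it takes over 210 s, if anything falls off the work surface, if the arm or the gripper's body presses on something with over 40 N, if the wrist force passes 120 N, or if a joint passes its speed limit or range.

ROBOT

A 6-joint arm with a two-finger parallel gripper is mounted at the origin on the work surface. World frame = base frame: x ahead of the robot, y to its left, z up, the work surface at z = 0. Lengths are in m, angles in rad, forces in N, time in s.
With the tool pointing down it reaches from about 0.25 to 0.775 m from the base axis. Payload 4 kg.
Tool frame: the origin (TCP) lies on the centre line of the jaws, within the pads' length; the fingertips stand 8 mm ahead of it and the grasp point (between the pads) lies 11 mm behind it; z points along the fingers, y is the direction in which the jaws open and shut (so a half turn about z gives the same grasp; the last joint's range is limited). The gripper opens to 94 mm and grips with 3 to 60 N. Pads are 16 mm wide; open, the fingers measure 119 mm over their backs; the gripper's body (75 mm by 177 mm) begins 78 mm behind the grasp point.
Start: joints at [-1.414, 0.087, 1.371, -0, 1.684, -0.103], TCP at [0.141, -0.532, 0.214] pointing down, gripper open.
Joint ranges: [-3.1, 3.1], [-0.76, 2.03], [0.27, 2.55], [-1.08, 4.22], [0.17, 2.65], [-2.57, 2.57]. Speed limits (rad/s): [2.79, 2.79, 3.14, 3.14, 3.14, 3.14].

INTERFACE

Orientations are given as [roll, pitch, yaw] about the fixed x, y, z axes, in that order (R = Rz(yaw) Ry(pitch) Rx(roll)).
In Python, from bench import robot gives the robot as it stands.
- The arm moves only by the shell command python3 -m crank 'ROWS' [OPENING]. ROWS is JSON, a list of rows, each a list of 4 numbers: the shift along the tool's x, y, z scaled (see below), then the turn about the tool's z scaled (see below). A call has exactly 10 rows; each row shifts and turns the commanded pose from where the row before left it, along the tool's axes as they then stand; what a row does not reach is not made up. The controller multiplies each number of a shift by 0.2 m and each number of a turn by pi/2 rad. A row lasts 1/8 s, in which the tool goes at most 62.5 mm and 10.7 degrees, less where a joint would pass 70% of its speed; a pose out of reach is approached as far as the arm can. A call with a number of a shift or a turn outside -1 to 1 is refused whole. A call with a gripper value outside its range is refused whole. OPENING is the gripper command: -1 is fully open, 1 is shut, values between are in proportion, set as the call begins (- or left out, the last holds). The fingers move at their own pace and stop on an object; the grip force is fixed at half the most. Time passes only in rows, so rows that do not move let the fingers close, or fill a call up. It gives the time, the measured TCP pose, the force and the opening at its end, in the units of the state.
- robot.get_obs(): the state, without advancing time (a new reading comes with each control period).
- robot.snapshot(name): name is "scene" or "top" or "wrist"; returns (picture, depth): 420x560x3 uint8, red, green, blue; 420x560 float32, m along the optical axis (not along the pixel's ray), 0 where there is no reading.
- robot.camera_params(name): a dict with "fx", "fy", "cx", "cy" (pixels), "world_from_camera" (4x4, takes a point from camera to world coordinates). Camera axes: x right, y down, z forward; pixel columns grow to the right and rows downward; lengths in m; the calibration is good to about 2 mm. The wrist camera is an equidistant fisheye: a pixel r from the principal point sees the ray r / f radians off the axis. A picture is of the moment at which its call begins: read the wrist's pose just before it. camera_params takes no time and is no camera call; for the wrist camera it gives the pose at the moment of the call.
- robot.close_job(): hands the job in, once; it reports no verdict.
The state is a dict: "time": time; "joint_positions": joint angles; "qvel": joint speeds; "joint_torque": joint torques, N m; "tool_pos": TCP position; "ee_rot": TCP orientation; "wrist_force": force on the tool from outside, world axes, zero at the start; "wrist_torque": the same for the moment, N m; "width": finger opening in m.
Only numpy, scipy, OpenCV 4.12 (cv2) and the standard library are available. Lean on these libraries where they do the work, as an engineer would, in place of code of your own. Each camera call takes 0.05 s, during which the arm holds its last target.

## Working session

There is one attempt and no reset: what is moved stays moved. The work goes in short steps, Python scripts to look and compute and a shell command to move; the robot and the scene stay as the last step left them, time stands still between calls to the robot, and variables do not carry over. Pictures are saved under pics/ and viewed, and the job is handed in when it is done.

```bash
ls; mkdir -p pics; python3 - <<'E'
from bench import robot
import cv2,numpy as np
print(robot.get_obs())
for n in ["scene","top","wrist"]:
    p=robot.camera_params(n); print(n,p)
    im,d=robot.snapshot(n)
    cv2.imwrite(f"pics/{n}0.png",im[:,:,::-1]); np.save(f"pics/{n}0.npy",d)
E
```

```text
pics
{'time': 0.0, 'joint_positions': array([-1.41410744e+00,  8.79522170e-02,  1.37223714e+00, -9.67414060e-06,
        1.68361276e+00, -1.03118504e-01]), 'qvel': array([ 9.33914222e-04,  6.66519140e-05,  7.94211169e-04,  9.18337173e-04,
       -1.26544185e-03, -4.74465599e-04]), 'joint_torque': array([-5.03229126e-05, -3.40176344e+01, -3.02433300e+01,  7.17498385e-02,
        3.28275037e-02, -1.77617112e-04]), 'tool_pos': array([ 0.14119073, -0.53101657,  0.21231438]), 'ee_rot': array([-3.13939393e+00, -2.17869138e-04,  2.59806077e-01]), 'wrist_force': array([-0.87831045, -0.68330033, -0.30440944]), 'wrist_torque': array([0.0229104 , 0.02902185, 0.05769409]), 'width': 0.09388705927420064}
scene {'fx': 509.5444134800126, 'fy': 509.5444134800126, 'cx': 268.43262668883494, 'cy': 216.11427157645153, 'world_from_camera': array([[ 0.38699766,  0.70375223, -0.5957899 ,  1.4058044 ],
       [ 0.92196121, -0.30572841,  0.23773444, -0.27853414],
       [-0.01484376, -0.64129785, -0.76714844,  1.17421908],
       [ 0.        ,  0.        ,  0.        ,  1.        ]])}
top {'fx': 437.20251531984655, 'fy': 437.20251531984655, 'cx': 281.2627050006845, 'cy': 215.5635417582704, 'world_from_camera': array([[ 0.02631782, -0.99383503,  0.10770011,  0.46583602],
       [-0.99962646, -0.02536972,  0.01016409,  0.04242327],
       [-0.0073691 , -0.10792737, -0.99413147,  1.32856288],
       [ 0.        ,  0.        ,  0.        ,  1.        ]])}
wrist {'fx': 325.19226210127806, 'fy': 325.19226210127806, 'cx': 279.85663535380735, 'cy': 210.28830302984736, 'world_from_camera': array([[ 0.25645276, -0.93911101, -0.22869738,  0.20745747],
       [-0.96655556, -0.24954432, -0.05914377, -0.5141564 ],
       [-0.00152757,  0.23621631, -0.9716993 ,  0.3830233 ],
       [ 0.        ,  0.        ,  0.        ,  1.        ]])}
```

View pics/scene0.png

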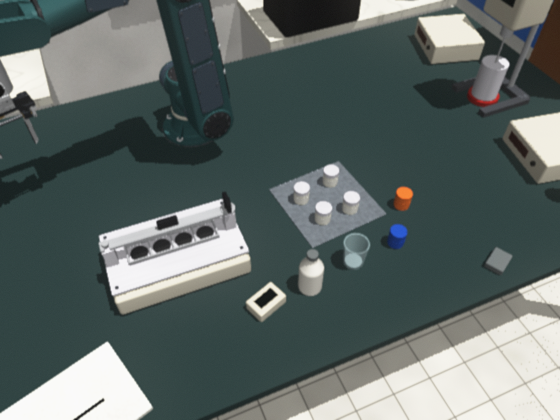

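View pics/top0.png

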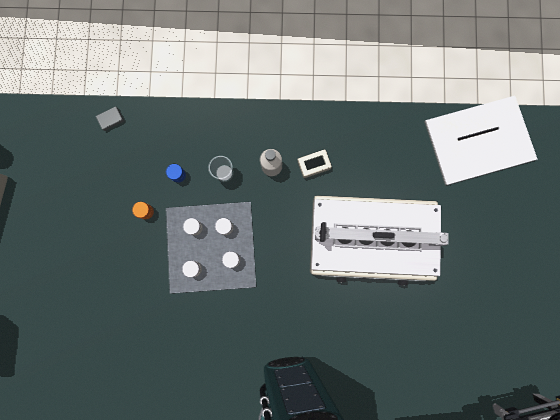

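View pics/wrist0.png

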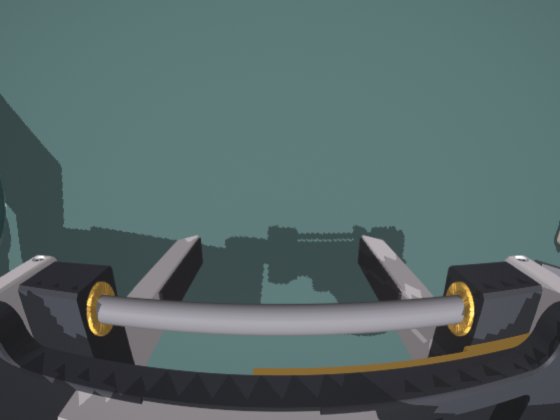

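The scene view shows the shaker at (175,255) with its bar and wing nut at the (228,200) end. The grey mat around (325,200) carries four white jars, at (302,193), (331,176), (351,203) and (323,213). The blue jar (397,236) and the orange one (403,198) are off the mat and are the look-alikes. Next I'll measure.

```bash
cat > h.py <<'E'
from bench import robot
import cv2,numpy as np
from scipy.spatial.transform import Rotation as R
def rays(cam,uv,name,T=None):
    uv=np.atleast_2d(np.array(uv,float)); 
    x=(uv[:,0]-cam['cx'])/cam['fx']; y=(uv[:,1]-cam['cy'])/cam['fy']
    if name=='wrist':
        th=np.hypot(x,y); s=np.where(th>1e-9,np.sin(th)/np.maximum(th,1e-9),1); d=np.c_[x*s,y*s,np.cos(th)]
    else: d=np.c_[x,y,np.ones(len(x))]
    W=cam['world_from_camera']; return W[:3,3], d@W[:3,:3].T
def plane(cam,uv,z,name):
    o,d=rays(cam,uv,name); return o+d*((z-o[2])/d[:,2])[:,None]
def cloud(cam,dep,name):
    h,w=dep.shape; vv,uu=np.mgrid[:h,:w]; o,d=rays(cam,np.c_[uu.ravel(),vv.ravel()],name)
    # depth along optical axis
    W=cam['world_from_camera']; dc=d@W[:3,:3]
    P=o+d*(dep.ravel()/dc[:,2])[:,None]; P[dep.ravel()<=0]=np.nan
    return P.reshape(h,w,3)
def project(cam,P,name):
    W=cam['world_from_camera']; p=(np.atleast_2d(P)-W[:3,3])@W[:3,:3]
    if name=='wrist':
        r=np.hypot(p[:,0],p[:,1]); th=np.arctan2(r,p[:,2]); k=th/np.maximum(r,1e-9)
        return np.c_[cam['cx']+cam['fx']*p[:,0]*k,cam['cy']+cam['fy']*p[:,1]*k]
    return np.c_[cam['cx']+cam['fx']*p[:,0]/p[:,2],cam['cy']+cam['fy']*p[:,1]/p[:,2]]
def snap(name,fn=None):
    cam=robot.camera_params(name); im,d=robot.snapshot(name)
    if fn: cv2.imwrite('pics/'+fn,im[:,:,::-1])
    return cam,im,d
def st():
    o=robot.get_obs(); print('t',round(o['time'],2),'tcp',o['tool_pos'].round(4),'rpy',o['ee_rot'].round(4),'F',o['wrist_force'].round(1),'M',o['wrist_torque'].round(2),'w',round(o['width'],4)); return o
E
python3 - <<'E'
from h import *
for n in ['top','scene']:
    im=cv2.imread(f'pics/{n}0.png'); d=np.load(f'pics/{n}0.npy'); cam=robot.camera_params(n)
    P=cloud(cam,d,n)
    hsv=cv2.cvtColor(im,cv2.COLOR_BGR2HSV)
    m=((P[...,2]>0.045)&(P[...,2]<0.075)&(hsv[...,1]<60)&(hsv[...,2]>150)).astype(np.uint8)
    k,l,s,c=cv2.connectedComponentsWithStats(m)
    for i in range(1,k):
        if 20<s[i,4]<2000:
            q=P[l==i]; print(n,c[i].round(1),s[i,4],q.mean(0).round(4), q[:,2].max().round(4),plane(cam,c[i],0.059,n).round(4))
    # platform
    m=((P[...,2]>0.088)&(P[...,2]<0.096)).astype(np.uint8)
    k,l,s,c=cv2.connectedComponentsWithStats(m); i=1+s[1:,4].argmax()
    pts=P[l==i][:,:2].astype(np.float32); print('plat',s[i],cv2.minAreaRect(pts),P[l==i][:,2].mean())
    g=((P[...,2]>0.14)&(P[...,2]<0.25)&(P[...,0]>0.3)&(P[...,1]<0)).astype(np.uint8)
    pts=P[g>0]; print('high',len(pts), cv2.minAreaRect(pts[:,:2].astype(np.float32)))
im=cv2.imread('pics/top0.png'); cv2.imwrite('pics/t0c.png',cv2.resize(im[185:295,300:460],None,fx=5,fy=5,interpolation=cv2.INTER_CUBIC))
E
```

```text
top [360.4 198.9] 187 [ 0.6562 -0.1728  0.0726] 0.075 [[ 0.6583 -0.1751  0.059 ]]
top [414.3 201.4] 41 [ 0.6529 -0.3284  0.0728] 0.075 [[ 0.655  -0.3325  0.059 ]]
top [432.6 202.5] 24 [ 0.651  -0.3812  0.0728] 0.0749 [[ 0.6531 -0.3859  0.059 ]]
top [191.  225.7] 197 [0.567  0.318  0.0592] 0.0667 [[0.567 0.318 0.059]]
top [223.  225.6] 199 [0.5697 0.2244 0.0594] 0.0664 [[0.5697 0.2245 0.059 ]]
top [230.1 259.2] 206 [0.4727 0.1998 0.0595] 0.0662 [[0.4727 0.1999 0.059 ]]
top [190.2 268.5] 204 [0.4429 0.3141 0.0595] 0.0666 [[0.4429 0.3142 0.059 ]]
top [329.4 273.1] 109 [ 0.4407 -0.086   0.0717] 0.075 [[ 0.4405 -0.0874  0.059 ]]
top [379.4 275.7] 169 [ 0.4371 -0.2283  0.0717] 0.0749 [[ 0.4368 -0.2311  0.059 ]]
top [419.1 277.3] 35 [ 0.4355 -0.3406  0.0722] 0.0749 [[ 0.4352 -0.3447  0.059 ]]
plat [ 312  199  129   77 5711] ((0.546984076499939, -0.21576432883739471), (0.36081820726394653, 0.20029529929161072), 88.6916732788086) 0.09245821128299184
high 1582 ((0.5503129959106445, -0.21418339014053345), (0.0486772395670414, 0.35542577505111694), 0.23325024545192719)
scene [92.  23.6] 222 [-0.
[... 418 characters left out ...]
632 [[0.4794 0.2008 0.059 ]]
scene [351.8 198. ] 172 [0.5715 0.3193 0.0565] 0.0639 [[0.5734 0.318  0.059 ]]
scene [323.6 208.1] 178 [0.5734 0.226  0.0565] 0.0636 [[0.5753 0.2249 0.059 ]]
scene [353.7 257.6] 83 [0.7631 0.2194 0.0591] 0.0748 [[0.763  0.2195 0.059 ]]
scene [182.1 280.8] 1684 [ 0.656  -0.2207  0.0653] 0.075 [[ 0.6517 -0.2222  0.059 ]]
scene [315.2 282.7] 78 [0.7935 0.0907 0.0599] 0.0747 [[0.793 0.091 0.059]]
plat [ 105  217  144   78 3215] ((0.5815837383270264, -0.21460071206092834), (0.3591940999031067, 0.14031170308589935), 88.82337188720703) 0.09102465498384754
high 1807 ((0.5453180074691772, -0.2116777002811432), (0.35305866599082947, 0.05367707461118698), 87.25631713867188)
```

View pics/t0c.png

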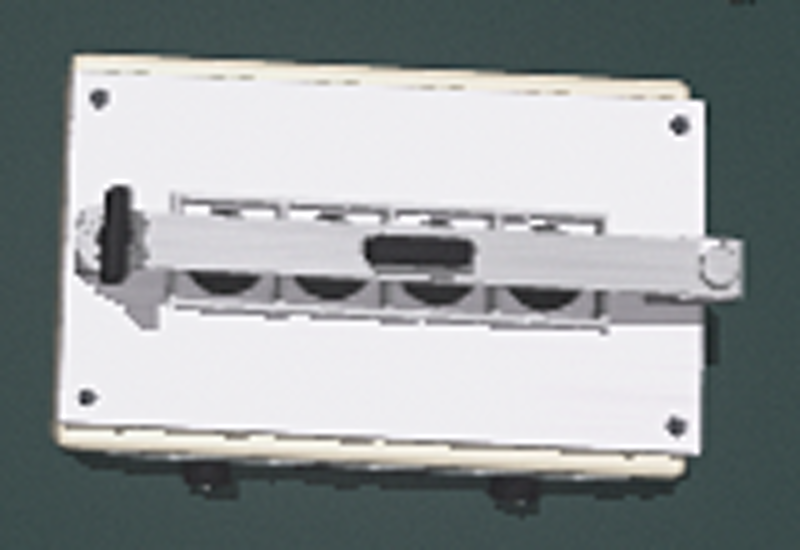

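Four jars stand on the mat and all fit the description, with caps at z≈59 mm. The shaker is at about (0.547, -0.215), yaw about -1.3°, with its nut at the +y end. Next: wing angle, finer bar points and a move planner.

```bash
cat >> h.py <<'E'
S0=np.array([0.547,-0.2152]); SY=np.radians(-1.25)
def sh(x,y,z=0):
    c,s=np.cos(SY),np.sin(SY); return np.array([S0[0]+c*x-s*y,S0[1]+s*x+c*y,z])
def plan(P,yaw=None):
    """units from present measured pose: shift in tool units, turn units"""
    o=st(); Rm=R.from_euler('xyz',o['ee_rot']).as_matrix(); d=np.array(P)-o['tool_pos']
    # assume tool exactly down
    y=o['ee_rot'][2]; X=np.array([np.cos(y),np.sin(y),0]);Y=np.array([np.sin(y),-np.cos(y),0]);Z=np.array([0,0,-1.])
    t=np.array([d@X,d@Y,d@Z]); L=np.linalg.norm(t)
    out='shift mm %s  units %s  rows>=%.1f'%((t*1e3).round(1),(t/.2).round(3),L/.0625)
    if yaw is not None:
        a=-(yaw-y); out+='  turn rad %.3f units %.3f rows>=%.1f'%(a,a/(np.pi/2),abs(a)/np.radians(10.7))
    print(out)
E
python3 - <<'E'
from h import *
for n in ['top','scene']:
    im=cv2.imread(f'pics/{n}0.png'); d=np.load(f'pics/{n}0.npy'); cam=robot.camera_params(n); P=cloud(cam,d,n)
    V=im.max(2)
    nt=sh(0,160e-3); near=(np.hypot(P[...,0]-nt[0],P[...,1]-nt[1])<.04)
    m=near&(P[...,2]>.192)
    q=P[m]; print(n,'wing',len(q),q.mean(0).round(4),q[:,2].max(),cv2.minAreaRect(q[:,:2].astype(np.float32)))
    m=(np.hypot(P[...,0]-S0[0],P[...,1]-S0[1])<.06)&(P[...,2]>.18)&(V<90); q=P[m]; print('block',len(q),q.mean(0).round(4),cv2.minAreaRect(q[:,:2].astype(np.float32)))
    m=(abs(P[...,2]-.163)<.008)&(abs(P[...,0]-S0[0])<.06)&(abs(P[...,1]-S0[1])<.22);q=P[m];print('bar',len(q),q.mean(0).round(4),cv2.minAreaRect(q[:,:2].astype(np.float32)))
plan([.5505,-.0552,.29],np.pi)
E
```

```text
top wing 99 [ 0.5506 -0.055   0.2025] 0.2068575897635061 ((0.550592303276062, -0.05511394143104553), (0.04683294892311096, 0.015754180029034615), 0.9280641078948975)
block 107 [ 0.5457 -0.2132  0.1918] ((0.5462504029273987, -0.214036226272583), (0.01344124972820282, 0.051896389573812485), 0.39223507046699524)
bar 1277 [ 0.5463 -0.2168  0.1629] ((0.5480993986129761, -0.21401312947273254), (0.35536351799964905, 0.03548775985836983), 88.70345306396484)
scene wing 86 [ 0.5539 -0.0545  0.1998] 0.2062031016467658 ((0.5526083707809448, -0.05425559729337692), (0.016209937632083893, 0.05288255587220192), 81.66622161865234)
block 117 [ 0.5515 -0.2137  0.1875] ((0.550230085849762, -0.21410487592220306), (0.05114636942744255, 0.0148880984634161), 86.47721099853516)
bar 1268 [ 0.5502 -0.2206  0.1607] ((0.547104001045227, -0.2117750197649002), (0.3532823622226715, 0.04188050329685211), 87.82650756835938)
t 0.15 tcp [ 0.1412 -0.5312  0.2126] rpy [-3.1399e+00 -2.0000e-04  2.5980e-01] F [-0.3  0.2 -0.1] M [0.02 0.02 0.05] w 0.0938
shift mm [ 517.8 -354.9  -77.4]  units [ 2.589 -1.774 -0.387]  rows>=10.1  turn rad -2.882 units -1.835 rows>=15.4
```

```bash
python3 -m crank '[[0.2,-0.14,-0.1,0],[0.24,-0.16,-0.1,0],[0.25,-0.17,-0.1,0],[0.25,-0.17,-0.08,0],[0.25,-0.17,0,0],[0.25,-0.17,0,0],[0.25,-0.17,0,0],[0.25,-0.17,0,0],[0.25,-0.17,0,0],[0.25,-0.17,0,0]]' -1; python3 - <<'E'
from h import *
plan([.5505,-.0552,.29],np.pi)
E
```

```text
time: 1.4
tool_pos: [0.5278, -0.0845, 0.2888]
ee_rot: [3.141, 0.0, 0.26]
wrist_force: [0.0, -0.9, 0.5]
width: 0.0942
t 1.4 tcp [ 0.5278 -0.0845  0.2888] rpy [3.1413e+00 3.0000e-04 2.5990e-01] F [ 0.  -0.9  0.5] M [-0.   -0.01 -0.02] w 0.0942
shift mm [ 29.5 -22.5  -1.2]  units [ 0.147 -0.112 -0.006]  rows>=0.6  turn rad -2.882 units -1.835 rows>=15.4
```

```bash
python3 -m crank '[[0.147,-0.112,0,0],[0,0,0,-0.115],[0,0,0,-0.115],[0,0,0,-0.115],[0,0,0,-0.115],[0,0,0,-0.115],[0,0,0,-0.115],[0,0,0,-0.115],[0,0,0,-0.115],[0,0,0,-0.115]]' && python3 -m crank '[[0,0,0,-0.115],[0,0,0,-0.115],[0,0,0,-0.115],[0,0,0,-0.115],[0,0,0,-0.115],[0,0,0,-0.115],[0,0,0,-0.11],[0,0,0,0],[0,0,0,0],[0,0,0,0]]'; python3 - <<'E'
from h import *
plan([.5505,-.0552,.29],np.pi)
print(robot.get_obs()['joint_positions'].round(3))
cam,im,d=snap('wrist','w1.png')
P=cloud(cam,d,'wrist'); V=im.max(2)
nt=sh(0,.16); near=(np.hypot(P[...,0]-nt[0],P[...,1]-nt[1])<.04)
m=near&(P[...,2]>.196)&(P[...,2]<.21)&(V<90); q=P[m]; print(len(q),q.mean(0).round(4),cv2.minAreaRect(q[:,:2].astype(np.float32)))
vv,uu=np.nonzero(m); print(uu.min(),uu.max(),vv.min(),vv.max())
E
```

```text
time: 2.65
tool_pos: [0.5494, -0.057, 0.2885]
ee_rot: [-3.141, -0.0, 1.892]
wrist_force: [-0.4, -0.2, 0.1]
width: 0.0937
time: 3.9
tool_pos: [0.5495, -0.057, 0.289]
ee_rot: [-3.142, -0.0, 3.141]
wrist_force: [0.0, -0.9, 0.0]
width: 0.0937
t 3.9 tcp [ 0.5495 -0.057   0.289 ] rpy [-3.1416e+00 -2.0000e-04  3.1409e+00] F [ 0.  -0.9  0. ] M [ 0.09 -0.18  0.03] w 0.0937
shift mm [-1.   1.8 -1. ]  units [-0.005  0.009 -0.005]  rows>=0.0  turn rad -0.001 units -0.000 rows>=0.0
[-0.206  0.091  1.219 -0.     1.832 -1.776]
837 [ 0.5483 -0.0545  0.2016] ((0.549797773361206, -0.05437646433711052), (0.015863196924328804, 0.04824170097708702), 89.92253112792969)
274 293 187 244
```

View pics/w1.png

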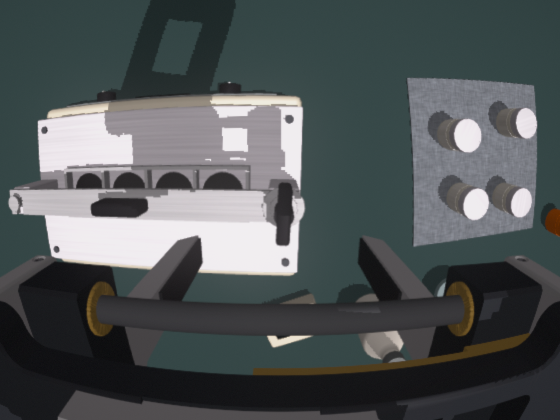

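The wrist view shows the wing nut as the black bar at (284,187–244), clear of the fingers and almost along world x. I'll refine its angle, the shaker pose and the platform screws.

```bash
python3 - <<'E'
from h import *
cam,im,d=snap('wrist'); V=im.max(2); P=cloud(cam,d,'wrist')
nt=sh(0,.16); near=(np.hypot(P[...,0]-nt[0],P[...,1]-nt[1])<.04)&(V<95)&(P[...,2]>.17)
vv,uu=np.nonzero(near); X=plane(cam,np.c_[uu,vv],.202,'wrist')
for lo in (.196,.199):
    m=near&(P[...,2]>lo)&(P[...,2]<.206); vv,uu=np.nonzero(m); X=plane(cam,np.c_[uu,vv],.202,'wrist')[:,:2]
    r=cv2.minAreaRect(X.astype(np.float32)); c=np.cov((X-X.mean(0)).T); w,v=np.linalg.eigh(c); a=np.degrees(np.arctan2(v[1,1],v[0,1]))
    print(lo,len(X),X.mean(0).round(4),r,a, np.sqrt(w))
m=(P[...,2]>.085)&(P[...,2]<.1)&(abs(P[...,0]-.55)<.2)&(abs(P[...,1]+.2)<.3)&(V>100)
k,l,s,c=cv2.connectedComponentsWithStats(m.astype(np.uint8)); i=1+s[1:,4].argmax(); q=P[l==i]; print('plat',cv2.minAreaRect(q[:,:2].astype(np.float32)),np.nanmean(q[:,2]))
cv2.imwrite('pics/w1c.png',cv2.resize(im[160:280,230:340,::-1],None,fx=5,fy=5,interpolation=cv2.INTER_CUBIC))
E
```

```text
0.196 845 [ 0.5482 -0.0545] ((0.5491707921028137, -0.0544390007853508), (0.015577103942632675, 0.048404205590486526), 89.69474792480469) 177.51160721505101 [0.00360354 0.0133706 ]
0.199 786 [ 0.5485 -0.0544] ((0.5494073033332825, -0.054905422031879425), (0.013876182958483696, 0.04851260036230087), 83.32331848144531) 177.59792199959304 [0.0033119  0.01359367]
plat ((0.4943293035030365, -0.21317586302757263), (0.36034005880355835, 0.09612325578927994), 88.45486450195312) 0.09144177146913018
```

View pics/w1c.png

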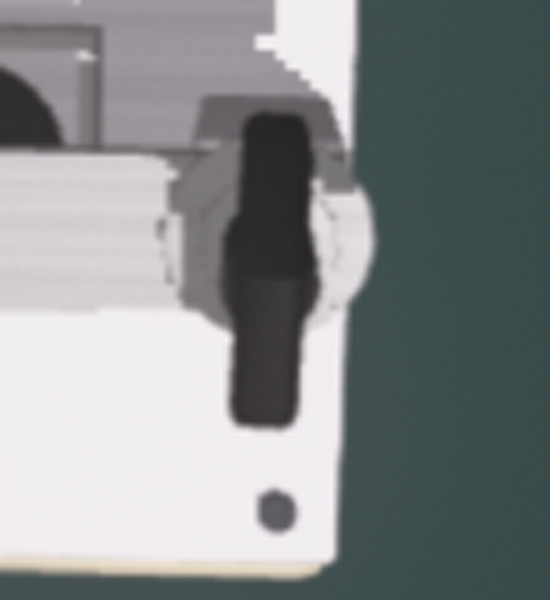

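```bash
python3 -m crank '[[0,0.0115,0,0.026],[0,0,0.12,0],[0,0,0.12,0],[0,0,0.12,0],[0,0,0.1,0],[0,0,0.05,0],[0,0,0.03,0],[0,0,0,0],[0,0,0,0],[0,0,0,0]]'; python3 - <<'E'
from h import *
plan([.550,-.0547,.180],3.10)
snap('wrist','w2.png')
E
```

```text
time: 5.25
tool_pos: [0.5499, -0.0548, 0.1819]
ee_rot: [-3.141, 0.001, 3.101]
wrist_force: [-0.3, -0.4, 0.1]
width: 0.0937
t 5.25 tcp [ 0.5499 -0.0548  0.1819] rpy [-3.1413e+00  1.4000e-03  3.1013e+00] F [-0.3 -0.4  0.1] M [ 0.01 -0.18  0.  ] w 0.0937
shift mm [-0.1  0.1  1.9]  units [-0.001  0.001  0.009]  rows>=0.0  turn rad 0.001 units 0.001 rows>=0.0
```

View pics/w2.png

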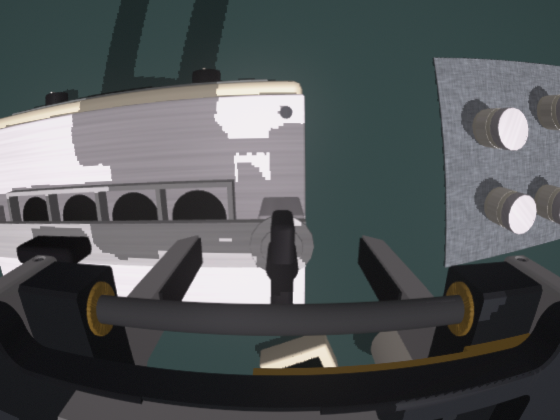

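The wing at (283,255) sits between the fingers. Closing.

```bash
python3 -m crank '[[0,0,0.005,0],[0,0,0,0],[0,0,0,0],[0,0,0,0],[0,0,0,0],[0,0,0,0],[0,0,0,0],[0,0,0,0],[0,0,0,0],[0,0,0,0]]' 1; python3 - <<'E'
from h import *
st()
E
```

```text
time: 6.55
tool_pos: [0.5495, -0.0539, 0.1801]
ee_rot: [3.14, -0.0, 3.102]
wrist_force: [-0.4, 3.2, -0.2]
width: 0.0117
t 6.55 tcp [ 0.5495 -0.0539  0.1801] rpy [ 3.14   -0.      3.1015] F [-0.4  3.2 -0.2] M [ 0.68 -0.17 -0.22] w 0.0117
```

```bash
python3 -m crank '[[0,0.005,0,0.05],[0,0,-0.001,0.1],[0,0,-0.0017,0.115],[0,0,-0.0017,0.115],[0,0,-0.0017,0.115],[0,0,-0.0017,0.115],[0,0,-0.0017,0.115],[0,0,-0.0017,0.115],[0,0,-0.0017,0.115],[0,0,0,0]]'; python3 - <<'E'
from h import *
st();print(robot.get_obs()['joint_positions'].round(3))
E
```

```text
time: 7.8
tool_pos: [0.5502, -0.0532, 0.182]
ee_rot: [3.14, -0.001, 1.604]
wrist_force: [3.9, 3.2, -4.6]
width: 0.0119
t 7.8 tcp [ 0.5502 -0.0532  0.182 ] rpy [ 3.1404e+00 -9.0000e-04  1.6040e+00] F [ 3.9  3.2 -4.6] M [ 0.51 -0.88 -0.06] w 0.0119
[-2.000e-01  1.010e-01  1.418e+00  1.000e-03  1.622e+00 -2.330e-01]
```

```bash
python3 -m crank '[[0,0,-0.004,0.118],[0,0,-0.0018,0.118],[0,0,-0.0018,0.118],[0,0,-0.0018,0.118],[0,0,-0.0018,0.118],[0,0,-0.0018,0.118],[0,0,-0.0018,0.118],[0,0,-0.0018,0.118],[0,0,-0.0018,0.118],[0,0,-0.0018,0.118]]'; python3 - <<'E'
from h import *
st();print(robot.get_obs()['joint_positions'].round(3))
E
```

```text
time: 9.05
tool_pos: [0.5509, -0.0541, 0.1856]
ee_rot: [3.141, -0.002, -0.255]
wrist_force: [6.0, 0.7, -6.3]
width: 0.0118
t 9.05 tcp [ 0.5509 -0.0541  0.1856] rpy [ 3.1415e+00 -2.5000e-03 -2.5470e-01] F [ 6.   0.7 -6.3] M [ 0.19 -1.19  0.07] w 0.0118
[-0.2    0.1    1.412 -0.     1.627  1.625]
```

```bash
python3 -m crank '[[0,0,-0.005,0.05],[0,0,-0.005,0.05],[0,0,0,0],[0,0,0,0],[0,0,0,0],[0,0,0,0],[0,0,0,0],[0,0,0,0],[0,0,0,0],[0,0,0,0]]' && python3 -m crank '[[0,0,0,0],[0,0,0,0],[0,0,0,0],[0,0,0,0],[0,0,0,0],[0,0,0,0],[0,0,-0.1,0],[0,0,-0.2,0],[0,0,-0.2,0],[0,0,-0.1,0]]' -1; python3 - <<'E'
from h import *
st();print(robot.get_obs()['joint_positions'].round(3))
plan(sh(0,0,.26),np.pi/2+SY)
for n in ('top','wrist'):
    cam,im,d=snap(n,n+'3.png'); V=im.max(2); P=cloud(cam,d,n)
    nt=sh(0,.16); near=(np.hypot(P[...,0]-nt[0],P[...,1]-nt[1])<.04)&(V<95)&(P[...,2]>.17)
    m=near&(P[...,2]>.203)&(P[...,2]<.213); vv,uu=np.nonzero(m); X=plane(cam,np.c_[uu,vv],.2085,n)[:,:2]
    c=np.cov((X-X.mean(0)).T); w,v=np.linalg.eigh(c); a=np.degrees(np.arctan2(v[1,1],v[0,1]))
    print(len(X),X.mean(0).round(4),a%180, np.nanmedian(P[m][:,2]))
E
```

```text
time: 10.3
tool_pos: [0.5508, -0.0542, 0.1861]
ee_rot: [-3.142, -0.001, -0.406]
wrist_force: [7.9, 0.1, -10.6]
width: 0.0118
time: 11.55
tool_pos: [0.5501, -0.0538, 0.3118]
ee_rot: [-3.141, -0.004, -0.409]
wrist_force: [-0.2, -0.2, 0.3]
width: 0.0938
t 11.55 tcp [ 0.5501 -0.0538  0.3118] rpy [-3.1409 -0.0042 -0.4092] F [-0.2 -0.2  0.3] M [ 0.08 -0.02  0.02] w 0.0938
[-0.2    0.093  1.172 -0.     1.873  1.78 ]
t 11.55 tcp [ 0.5501 -0.0538  0.3118] rpy [-3.1409 -0.0042 -0.4092] F [-0.2 -0.2  0.3] M [ 0.08 -0.02  0.02] w 0.0938
shift mm [ 61.4 149.3  51.8]  units [0.307 0.746 0.259]  rows>=2.7  turn rad -1.958 units -1.247 rows>=10.5
29 [ 0.5348 -0.0481] 149.11758910275668 0.20896564826239605
760 [ 0.5518 -0.0545] 156.32878009894102 0.20757903273565306
```

View pics/wrist3.png

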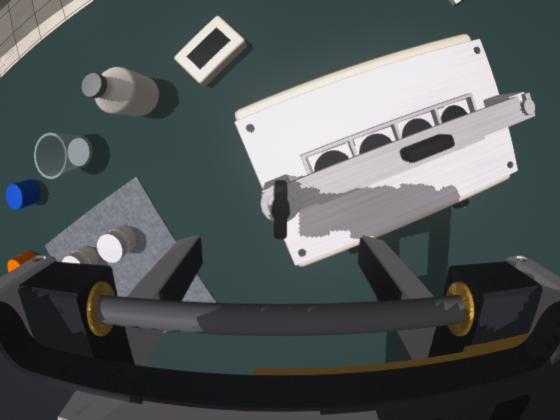

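The nut is now at about -23.7°, the same as the tool. It has turned roughly 3.5 rad and risen about 6.5 mm. Next, the bar.

```bash
python3 -m crank '[[0.08,0.19,0.04,-0],[0.1,0.25,0.05,0],[0.1,0.25,0.05,0],[0.027,0.056,0.03,0],[0,0,0,-0.115],[0,0,0,-0.115],[0,0,0,-0.115],[0,0,0,-0.115],[0,0,0,-0.115],[0,0,0,-0.115]]' && python3 -m crank '[[0,0,0,-0.115],[0,0,0,-0.115],[0,0,0,-0.115],[0,0,0,-0.115],[0,0,0,-0.097],[0,0,0,0],[0,0,0,0],[0,0,0,0],[0,0,0,0],[0,0,0,0]]'; python3 - <<'E'
from h import *
plan(sh(0,0,.26),np.pi/2+SY)
n='wrist'
cam,im,d=snap(n,n+'4.png'); V=im.max(2); P=cloud(cam,d,n)
b=sh(0,0); m=(np.hypot(P[...,0]-b[0],P[...,1]-b[1])<.05)&(V<95)&(P[...,2]>.185)&(P[...,2]<.2)
vv,uu=np.nonzero(m); X=plane(cam,np.c_[uu,vv],.192,n)[:,:2]
c=np.cov((X-X.mean(0)).T); w,v=np.linalg.eigh(c); a=np.degrees(np.arctan2(v[1,1],v[0,1]))
print(len(X),X.mean(0).round(4),a%180, cv2.minAreaRect(X.astype(np.float32)))
E
```

```text
time: 12.9
tool_pos: [0.5465, -0.2138, 0.2737]
ee_rot: [-3.14, 0.0, 0.682]
wrist_force: [0.1, 0.1, 0.6]
width: 0.094
time: 14.15
tool_pos: [0.5465, -0.2151, 0.2747]
ee_rot: [3.142, 0.0, 1.549]
wrist_force: [0.2, -0.4, -0.3]
width: 0.094
t 14.15 tcp [ 0.5465 -0.2151  0.2747] rpy [3.1415e+00 1.0000e-04 1.5490e+00] F [ 0.2 -0.4 -0.3] M [-0.04 -0.14  0.03] w 0.094
shift mm [-0.1  0.5 14.7]  units [-0.001  0.003  0.074]  rows>=0.2  turn rad 0.000 units 0.000 rows>=0.0
1041 [ 0.5468 -0.2122] 88.38833697900434 ((0.5470400452613831, -0.21300721168518066), (0.052566446363925934, 0.013129441067576408), 88.38839721679688)
```

View pics/wrist4.png

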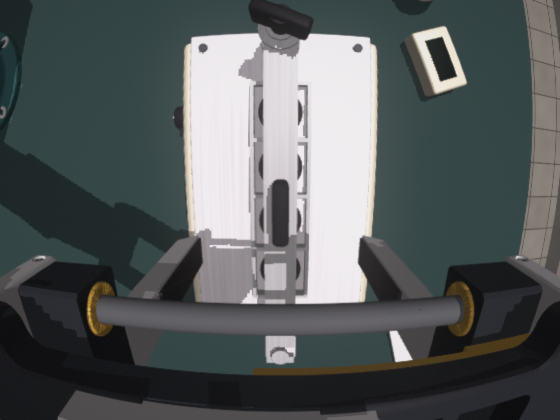

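The wrist view shows the grip block at (281,213), centred between the fingers, with the turned nut at (281,18).

```bash
sed -i 's/^S0=.*/S0=np.array([0.547,-0.2137]); SY=np.radians(-1.45)/' h.py; python3 -m crank '[[0.009,0.0025,0.1,0],[0,0,0.12,0],[0,0,0.12,0],[0,0,0.1,0],[0,0,0.05,0],[0,0,0.015,0],[0,0,0,0],[0,0,0,0],[0,0,0,0],[0,0,0,0]]';  python3 - <<'E'
from h import *
plan(sh(0,0,.173),np.pi/2+SY)
E
```

```text
time: 15.45
tool_pos: [0.5472, -0.2133, 0.1741]
ee_rot: [3.141, 0.0, 1.549]
wrist_force: [-0.4, 0.6, 0.1]
width: 0.094
t 15.45 tcp [ 0.5472 -0.2133  0.1741] rpy [3.1410e+00 4.0000e-04 1.5494e+00] F [-0.4  0.6  0.1] M [-0.05 -0.08 -0.04] w 0.094
shift mm [-0.4 -0.2  1.1]  units [-0.002 -0.001  0.006]  rows>=0.0  turn rad 0.004 units 0.002 rows>=0.0
```

```bash
python3 -m crank '[[0,0,0.003,0],[0,0,0,0],[0,0,0,0],[0,0,0,0],[0,0,0,0],[0,0,0,0],[0,0,0,0],[0,0,0,0],[0,0,0,0],[0,0,-0.004,0]]' 1;  python3 - <<'E'
from h import *
plan(sh(-.06,0,.173),np.pi/2+SY)
E
```

```text
time: 16.7
tool_pos: [0.5468, -0.2132, 0.1732]
ee_rot: [-3.141, -0.0, 1.549]
wrist_force: [0.8, 0.0, -4.3]
width: 0.0138
t 16.7 tcp [ 0.5468 -0.2132  0.1732] rpy [-3.1407e+00 -2.0000e-04  1.5493e+00] F [ 0.8  0.  -4.3] M [-0.08 -0.15  0.01] w 0.0138
shift mm [ -0.2 -59.8   0.2]  units [-0.001 -0.299  0.001]  rows>=1.0  turn rad 0.004 units 0.002 rows>=0.0
```

```bash
python3 -m crank '[[0,0,-0.003,0],[0,-0.03,0,0],[0,-0.05,0,0],[0,-0.05,0,0],[0,-0.05,0,0],[0,-0.05,0,0],[0,-0.05,0,0],[0,-0.02,0,0],[0,0,0,0],[0,0,0,0]]';  python3 - <<'E'
from h import *
plan(sh(-.06,0,.173),np.pi/2+SY)
cam,im,d=snap('top','t5.png'); snap('wrist','w5.png')
cv2.imwrite('pics/t5c.png',cv2.resize(im[185:295,300:460,::-1],None,fx=5,fy=5,interpolation=cv2.INTER_CUBIC))
E
```

```text
time: 17.95
tool_pos: [0.4873, -0.212, 0.1745]
ee_rot: [3.141, 0.0, 1.549]
wrist_force: [-0.3, -0.7, -4.6]
width: 0.0139
t 17.95 tcp [ 0.4873 -0.212   0.1745] rpy [3.1412e+00 1.0000e-04 1.5495e+00] F [-0.3 -0.7 -4.6] M [-0.02 -0.06  0.09] w 0.0139
shift mm [-0.2 -0.3  1.5]  units [-0.001 -0.001  0.008]  rows>=0.0  turn rad 0.004 units 0.003 rows>=0.0
```

View pics/t5c.png

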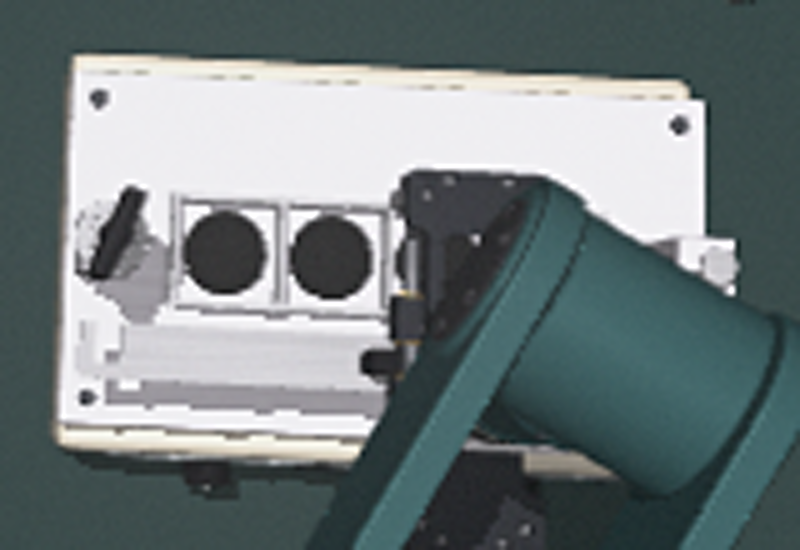

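```bash
python3 -m crank '[[0,0,-0.1,0],[0,0,-0.2,0],[0,-0.2,0,0],[0,-0.28,0,0],[0,-0.25,0,0],[0,-0.05,0.1,0],[0,0,0.2,0],[0,0,0.25,0],[0,0,0.25,0],[0,0,0.1,0]]';  python3 - <<'E'
from h import *
plan([.33,-.212,.021],np.pi/2+SY)
E
```

```text
time: 19.3
tool_pos: [0.3292, -0.207, 0.0512]
ee_rot: [-3.137, -0.004, 1.55]
wrist_force: [-0.0, 0.1, -4.3]
width: 0.0139
t 19.3 tcp [ 0.3292 -0.207   0.0512] rpy [-3.1371 -0.0037  1.5495] F [-0.   0.1 -4.3] M [-0.01 -0.09  0.02] w 0.0139
shift mm [-5.   0.9 30.2]  units [-0.025  0.004  0.151]  rows>=0.5  turn rad 0.004 units 0.003 rows>=0.0
```

```bash
python3 -m crank '[[0,0,0.05,0],[0,0,0.05,0],[0,0,0.03,0],[0,0,0.01,0],[0,0,0.01,0],[0,0,0,0],[0,0,0,0],[0,0,0,0],[0,0,0,0],[0,0,0,0]]';  python3 - <<'E'
from h import *
st()
E
```

```text
time: 20.55
tool_pos: [0.3311, -0.2087, 0.0245]
ee_rot: [3.142, 0.0, 1.549]
wrist_force: [0.7, -0.9, -5.7]
width: 0.0137
t 20.55 tcp [ 0.3311 -0.2087  0.0245] rpy [3.1415e+00 1.0000e-04 1.5495e+00] F [ 0.7 -0.9 -5.7] M [-0.04 -0.1   0.  ] w 0.0137
```

```bash
python3 -m crank '[[0,0,0.01,0],[0,0,0.01,0],[0,0,0.005,0],[0,0,0,0],[0,0,0,0],[0,0,0,0],[0,0,0,0],[0,0,0,0],[0,0,0,0],[0,0,0,0]]';  python3 - <<'E'
from h import *
st()
E
```

```text
time: 21.8
tool_pos: [0.3311, -0.2086, 0.0195]
ee_rot: [-3.142, 0.0, 1.549]
wrist_force: [-0.3, -0.3, -5.3]
width: 0.0136
t 21.8 tcp [ 0.3311 -0.2086  0.0195] rpy [-3.1416e+00  1.0000e-04  1.5494e+00] F [-0.3 -0.3 -5.3] M [-0.03 -0.07 -0.  ] w 0.0136
```

```bash
python3 -m crank '[[0,0,0.005,0],[0,0,0.005,0],[0,0,0,0],[0,0,0,0],[0,0,0,0],[0,0,0,0],[0,0,0,0],[0,0,0,0],[0,0,0,0],[0,0,0,0]]';  python3 - <<'E'
from h import *
st()
E
```

```text
time: 23.05
tool_pos: [0.3312, -0.2088, 0.0191]
ee_rot: [3.142, 0.0, 1.549]
wrist_force: [-3.7, 3.0, 5.5]
width: 0.0136
t 23.05 tcp [ 0.3312 -0.2088  0.0191] rpy [3.1415e+00 2.0000e-04 1.5495e+00] F [-3.7  3.   5.5] M [ 0.47  0.61 -0.04] w 0.0136
```

```bash
python3 -m crank '[[0,0,-0.003,0],[0,0,0,0],[0,0,0,0],[0,0,0,0],[0,0,0,0],[0,0,-0.1,0],[0,0,-0.25,0],[0,0,-0.3,0],[0,0,-0.3,0],[0,0,-0.2,0]]' -1;  python3 - <<'E'
from h import *
cam,im,d=snap('top','t6.png'); P=cloud(cam,d,'top')
hsv=cv2.cvtColor(im,cv2.COLOR_RGB2HSV)
m=((P[...,2]>0.045)&(P[...,2]<0.075)&(hsv[...,1]<60)&(hsv[...,2]>150)&(P[...,1]>.1)).astype(np.uint8)
k,l,s,c=cv2.connectedComponentsWithStats(m)
for i in range(1,k):
    if 60<s[i,4]<2000: print(c[i].round(1),s[i,4],plane(cam,c[i],0.059,'top').round(4))
plan([.4727,.2,.15],np.pi/2+SY)
E
```

```text
time: 24.3
tool_pos: [0.3316, -0.209, 0.2514]
ee_rot: [3.138, 0.003, 1.549]
wrist_force: [-0.3, 0.3, -0.9]
width: 0.0941
[190.9 225.7] 196 [[0.567  0.3181 0.059 ]]
[223.  225.5] 200 [[0.5698 0.2245 0.059 ]]
[230.2 259.2] 205 [[0.4726 0.1997 0.059 ]]
[190.1 268.5] 202 [[0.4429 0.3144 0.059 ]]
t 24.35 tcp [ 0.3331 -0.2103  0.2565] rpy [3.1316 0.0082 1.5494] F [ 1.7 -1.7  2.8] M [-0.1  -0.13  0.02] w 0.0941
shift mm [413.2 130.8 106.5]  units [2.066 0.654 0.532]  rows>=7.1  turn rad 0.004 units 0.002 rows>=0.0
```

View pics/t6.png

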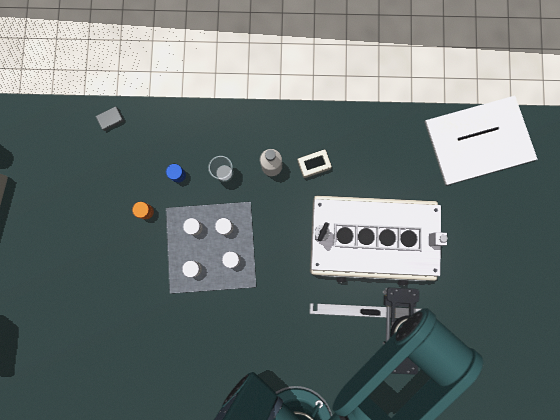

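The top view shows the bar on the bench at (345,310), all four pockets free at (345–410,237), and the jars unmoved.

```bash
python3 -m crank '[[0.2,0.06,0,0],[0.28,0.09,0,0],[0.28,0.09,0,0],[0.28,0.09,0,0],[0.28,0.09,0,0],[0.28,0.09,0,0],[0.28,0.09,0.05,0],[0.186,0.054,0.15,0],[0,0,0.25,0],[0,0,0.08,0]]' -1;  python3 - <<'E'
from h import *
n='wrist'
cam,im,d=snap(n,'w7.png'); P=cloud(cam,d,n)
hsv=cv2.cvtColor(im,cv2.COLOR_RGB2HSV)
m=((P[...,2]>0.05)&(P[...,2]<0.068)&(hsv[...,1]<60)&(hsv[...,2]>130)&(P[...,1]>.1)&(P[...,0]<.65)).astype(np.uint8)
k,l,s,c=cv2.connectedComponentsWithStats(m)
for i in range(1,k):
    if 60<s[i,4]<8000: print(c[i].round(1),s[i,4],plane(cam,c[i],0.059,n).round(4))
plan([.4727,.2,.035],np.pi/2+SY)
E
```

```text
time: 25.6
tool_pos: [0.4684, 0.2014, 0.1379]
ee_rot: [-3.134, 0.003, 1.55]
wrist_force: [0.2, 1.4, -0.3]
width: 0.094
[245.   74.7] 2842 [[0.4439 0.3149 0.059 ]]
[400.1  72.7] 2391 [[0.5656 0.3185 0.059 ]]
[402.6 186.2] 2368 [[0.5685 0.2267 0.059 ]]
[285.8 217.1] 2691 [[0.4729 0.2027 0.059 ]]
t 25.65 tcp [0.4683 0.201  0.1375] rpy [-3.1340e+00  2.7000e-03  1.5497e+00] F [ 0.4  0.1 -1. ] M [-0.1 -0.1  0. ] w 0.0941
shift mm [ -0.9   4.4 102.5]  units [-0.005  0.022  0.513]  rows>=1.6  turn rad 0.004 units 0.003 rows>=0.0
```

View pics/w7.png

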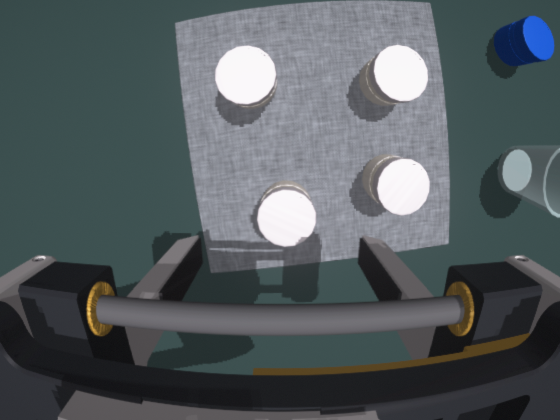

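Candidates: four white aluminium-capped jars on the mat at (286,217), (402,186), (400,73) and (245,75), and a blue jar at (523,42), off the mat. The orange one is out of frame. The white jars on the mat fit the description; an enlarged crop will confirm it.

```bash
python3 -c "
import cv2;im=cv2.imread('pics/w7.png');cv2.imwrite('pics/w7c.png',cv2.resize(im[0:260,170:560],None,fx=2,fy=2))"; python3 -m crank '[[0,0.012,0,0],[0,0.01,0.1,0],[0,0,0.15,0],[0,0,0.15,0],[0,0,0.08,0],[0,0,0.03,0],[0,0,0,0],[0,0,0,0],[0,0,0,0],[0,0,0,0]]' -1;  python3 - <<'E'
from h import *
plan([.4727,.201,.035],np.pi/2+SY)
E
```

```text
time: 26.9
tool_pos: [0.4753, 0.2017, 0.0405]
ee_rot: [3.141, -0.0, 1.55]
wrist_force: [0.5, 0.3, -0.5]
width: 0.0937
t 26.9 tcp [0.4753 0.2017 0.0405] rpy [ 3.1408e+00 -2.0000e-04  1.5495e+00] F [ 0.5  0.3 -0.5] M [-0.08 -0.1   0.03] w 0.0937
shift mm [-0.8 -2.6  5.5]  units [-0.004 -0.013  0.028]  rows>=0.1  turn rad 0.004 units 0.003 rows>=0.0
```

View pics/w7c.png

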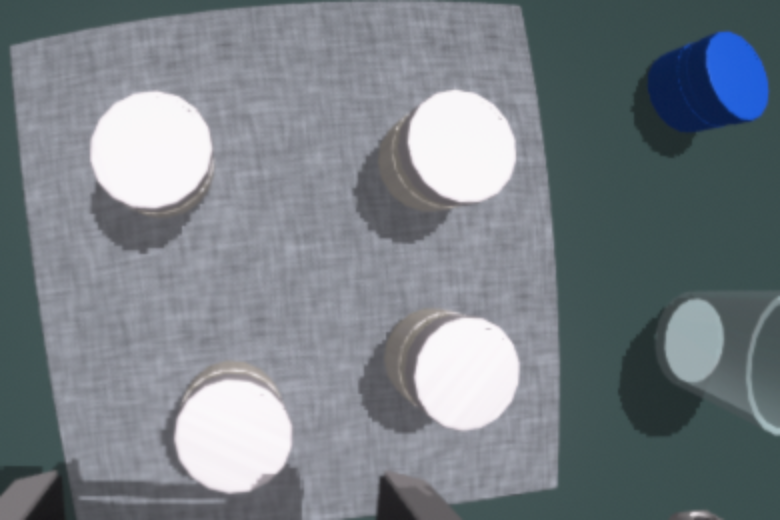

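The crop confirms four white jars on the mat. Gripping the first.

```bash
python3 -m crank '[[-0.003,-0.012,0.025,0],[0,0,0,0],[0,0,0,0],[0,0,0,0],[0,0,0,0],[0,0,0,0],[0,0,0,0],[0,0,0,0],[0,0,0,0],[0,0,0,0]]' 1;  python3 - <<'E'
from h import *
plan(sh(0,.09,.19),np.pi/2+SY)
E
```

```text
time: 28.15
tool_pos: [0.4728, 0.201, 0.0352]
ee_rot: [3.141, 0.0, 1.549]
wrist_force: [0.1, 0.6, 0.8]
width: 0.0473
t 28.15 tcp [0.4728 0.201  0.0352] rpy [3.1413 0.     1.5494] F [0.1 0.6 0.8] M [-0.   -0.08 -0.03] w 0.0473
shift mm [-323.    83.4 -154.8]  units [-1.615  0.417 -0.774]  rows>=5.9  turn rad 0.004 units 0.002 rows>=0.0
```

```bash
python3 -m crank '[[0,0,-0.1,0],[0,0,-0.25,0],[-0.1,0,-0.28,0],[-0.15,0.04,-0.25,0],[-0.2,0.06,-0.2,0],[-0.25,0.07,-0.1,0],[-0.28,0.08,0,0],[-0.28,0.08,0,0],[-0.25,0.06,0,0],[-0.105,0.027,0,0]]';  python3 - <<'E'
from h import *
plan(sh(0,.09,.125),np.pi/2+SY)
E
```

```text
time: 29.4
tool_pos: [0.549, -0.1261, 0.27]
ee_rot: [-3.14, -0.0, 1.546]
wrist_force: [-0.1, -0.5, -1.5]
width: 0.0474
t 29.4 tcp [ 0.549  -0.1261  0.27  ] rpy [-3.1397e+00 -3.0000e-04  1.5464e+00] F [-0.1 -0.5 -1.5] M [-0.07 -0.08 -0.01] w 0.0474
shift mm [  2.4   0.2 145. ]  units [0.012 0.001 0.725]  rows>=2.3  turn rad 0.001 units 0.001 rows>=0.0
```

```bash
python3 - <<'E'
from h import *
n='top'; cam=robot.camera_params(n); im=cv2.imread('pics/t6.png'); V=im.max(2)
m=(V<70).astype(np.uint8); m[:225]=0;m[250:]=0;m[:,:332]=0;m[:,422:]=0
k,l,s,c=cv2.connectedComponentsWithStats(m)
for i in range(1,k):
    if s[i,4]>60: print(c[i].round(1),s[i],plane(cam,c[i],.092,n).round(4))
print([sh(0,y).round(4)[:2] for y in (.09,.03,-.03,-.09)])
E
python3 -m crank '[[0.005,0,0.2,0],[0.005,0,0.25,0],[0,0,0.15,0],[0,0,0.05,0],[0,0,0,0],[0,0,0,0],[0,0,0,0],[0,0,0,0],[0,0,0,0],[0,0,0,0]]';  python3 - <<'E'
from h import *
plan(sh(0,.09,.125),np.pi/2+SY); snap('wrist','w8.png'); snap('scene','s8.png')
E
```

```text
[344.4 235.3] [337 228  16  16 196] [[ 0.5483 -0.1248  0.092 ]]
[365.6 236.3] [358 228  16  17 200] [[ 0.5469 -0.1849  0.092 ]]
[386.9 237.3] [379 230  16  16 200] [[ 0.5455 -0.2448  0.092 ]]
[408.1 238.5] [401 231  16  16 197] [[ 0.544  -0.3047  0.092 ]]
[array([ 0.5493, -0.1237]), array([ 0.5478, -0.1837]), array([ 0.5462, -0.2437]), array([ 0.5447, -0.3037])]
time: 30.65
tool_pos: [0.5492, -0.1217, 0.1412]
ee_rot: [3.142, 0.0, 1.549]
wrist_force: [-0.1, -0.2, -0.5]
width: 0.0476
t 30.65 tcp [ 0.5492 -0.1217  0.1412] rpy [3.1415e+00 1.0000e-04 1.5493e+00] F [-0.1 -0.2 -0.5] M [-0.05 -0.06 -0.01] w 0.0476
shift mm [-2.   0.1 16.2]  units [-0.01   0.001  0.081]  rows>=0.3  turn rad 0.004 units 0.002 rows>=0.0
```

View pics/w8.png

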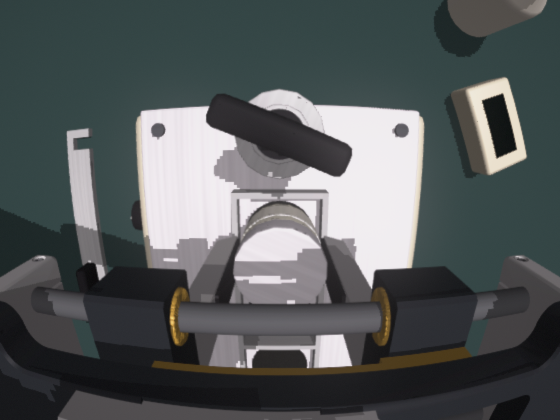

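View pics/s8.png

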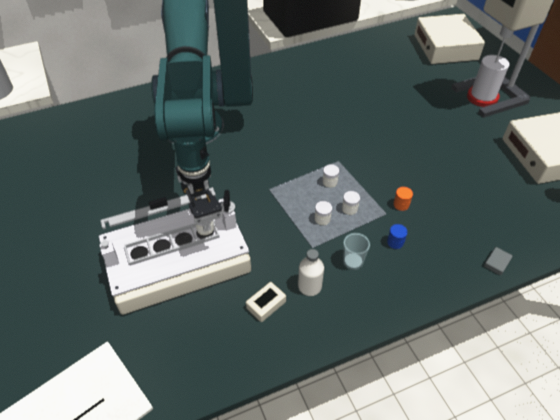

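The wrist view shows the jar at (281,265) over pocket 4, whose fence runs (232–328, 195) at the top. The jar is centred in x and needs about -2.3 mm in y.

```bash
python3 -m crank '[[-0.0115,-0.002,0,0],[0,0,0,0],[0,0,0.03,0],[0,0,0.03,0],[0,0,0.015,0],[0,0,0.005,0],[0,0,0.002,0],[0,0,0,0],[0,0,0,0],[0,0,0,0]]';  python3 - <<'E'
from h import *
plan(sh(0,.09,.125),np.pi/2+SY)
E
```

```text
time: 32.0
tool_pos: [0.5488, -0.124, 0.1248]
ee_rot: [3.141, 0.0, 1.549]
wrist_force: [-0.3, -0.3, -0.6]
width: 0.0475
t 32.0 tcp [ 0.5488 -0.124   0.1248] rpy [3.1413e+00 2.0000e-04 1.5494e+00] F [-0.3 -0.3 -0.6] M [-0.06 -0.04  0.03] w 0.0475
shift mm [ 0.3  0.5 -0.2]  units [ 0.001  0.002 -0.001]  rows>=0.0  turn rad 0.004 units 0.002 rows>=0.0
```

```bash
python3 -m crank '[[0,0,0.002,0],[0,0,0,0],[0,0,0,0],[0,0,0,0],[0,0,-0.15,0],[0,0,-0.25,0],[0.05,0,-0.25,0],[0.25,0,-0.05,0],[0.28,0,0,0],[0.28,0,0,0]]' -1;  python3 - <<'E'
from h import *
plan([.569,.2252,.10],np.pi/2+SY)
cam,im,d=snap('top','t9.png'); P=cloud(cam,d,'top')
hsv=cv2.cvtColor(im,cv2.COLOR_RGB2HSV)
m=((P[...,2]>0.045)&(P[...,2]<0.075)&(hsv[...,1]<60)&(hsv[...,2]>150)&(P[...,1]>.1)).astype(np.uint8)
k,l,s,c=cv2.connectedComponentsWithStats(m)
for i in range(1,k):
    if 60<s[i,4]<2000: print(c[i].round(1),s[i,4],plane(cam,c[i],0.059,'top').round(4))
E
```

```text
time: 33.25
tool_pos: [0.5525, 0.0494, 0.2648]
ee_rot: [3.14, 0.0, 1.549]
wrist_force: [1.1, 0.5, 0.5]
width: 0.0932
t 33.25 tcp [0.5525 0.0494 0.2648] rpy [3.1404 0.     1.5486] F [1.1 0.5 0.5] M [-0.05 -0.11 -0.01] w 0.0932
shift mm [176.1  12.6 164.8]  units [0.881 0.063 0.824]  rows>=3.9  turn rad 0.003 units 0.002 rows>=0.0
[191.  225.7] 197 [[0.567 0.318 0.059]]
[223.1 225.6] 199 [[0.5697 0.2243 0.059 ]]
[190.2 268.5] 204 [[0.4429 0.3142 0.059 ]]
```

View pics/t9.png

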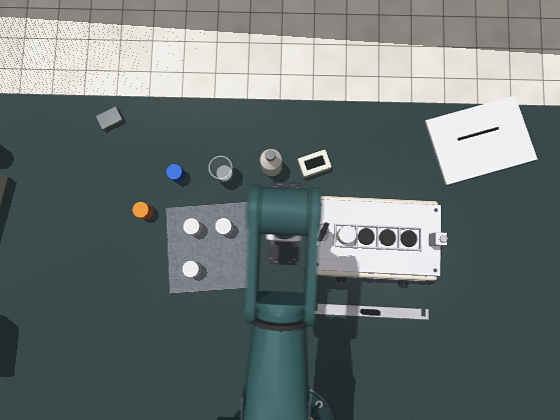

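Jar 1 sits in pocket 4 at (346,236) and the other three jars have not moved. On to jar B.

```bash
python3 -m crank '[[0.28,0.02,0,0],[0.28,0.02,0.05,0],[0.25,0.02,0.15,0],[0.05,0,0.25,0],[0,0,0.25,0],[0,0,0.12,0],[0,0,0,0],[0,0,0,0],[0,0,0,0],[0,0,0,0]]' -1;  python3 - <<'E'
from h import *
plan([.569,.2252,.035],np.pi/2+SY)
n='wrist'
cam,im,d=snap(n,'w10.png'); P=cloud(cam,d,n)
hsv=cv2.cvtColor(im,cv2.COLOR_RGB2HSV)
m=((P[...,2]>0.05)&(P[...,2]<0.068)&(hsv[...,1]<60)&(hsv[...,2]>130)&(P[...,1]>.1)&(P[...,0]<.65)).astype(np.uint8)
k,l,s,c=cv2.connectedComponentsWithStats(m)
for i in range(1,k):
    if 60<s[i,4]<8000: print(c[i].round(1),s[i,4],plane(cam,c[i],0.059,n).round(4))
E
```

```text
time: 34.55
tool_pos: [0.5689, 0.2198, 0.102]
ee_rot: [3.139, -0.001, 1.549]
wrist_force: [0.1, -0.3, -0.6]
width: 0.0939
t 34.55 tcp [0.5689 0.2198 0.102 ] rpy [ 3.1389e+00 -8.0000e-04  1.5493e+00] F [ 0.1 -0.3 -0.6] M [-0.03 -0.05  0.04] w 0.0939
shift mm [ 5.4 -0.1 67. ]  units [ 0.027 -0.     0.335]  rows>=1.1  turn rad 0.004 units 0.002 rows>=0.0
[273.3  86.1] 3930 [[0.5672 0.3186 0.059 ]]
[104.4 105.6] 2720 [[0.4459 0.3157 0.059 ]]
[280.5 221.9] 3608 [[0.5699 0.2276 0.059 ]]
```

```bash
python3 -m crank '[[0.027,0,0.05,0],[0,0,0.12,0],[0,0,0.12,0],[0,0,0.045,0],[0,0,0,0],[0,0,0,0],[0,0,0,0],[0,0,0,0],[0,0,0,0],[0,0,0,0]]' -1 && python3 -m crank '[[0,0,0,0],[0,0,0,0],[0,0,0,0],[0,0,0,0],[0,0,0,0],[0,0,0,0],[0,0,0,0],[0,0,0,0],[0,0,0,0],[0,0,0,0]]' 1;  python3 - <<'E'
from h import *
plan(sh(0,.03,.27)-[0,.0007,0],np.pi/2+SY)
E
```

```text
time: 35.85
tool_pos: [0.5682, 0.2251, 0.0334]
ee_rot: [3.141, 0.0, 1.549]
wrist_force: [-0.1, -0.1, 0.7]
width: 0.094
time: 37.1
tool_pos: [0.5683, 0.2251, 0.0333]
ee_rot: [3.141, 0.0, 1.549]
wrist_force: [-0.0, -0.2, -0.1]
width: 0.0474
t 37.1 tcp [0.5683 0.2251 0.0333] rpy [3.1414e+00 1.0000e-04 1.5494e+00] F [-0.  -0.2 -0.1] M [-0.01 -0.27  0.03] w 0.0474
shift mm [-409.8  -11.8 -236.7]  units [-2.049 -0.059 -1.183]  rows>=7.6  turn rad 0.004 units 0.002 rows>=0.0
```

```bash
python3 -m crank '[[0,0,-0.15,0],[-0.05,0,-0.28,0],[-0.15,0,-0.25,0],[-0.2,-0.01,-0.22,0],[-0.22,-0.01,-0.18,0],[-0.28,-0.01,-0.1,0],[-0.29,-0.01,0,0],[-0.29,-0.01,0,0],[-0.29,-0.009,0,0],[-0.27,0,0,0]]' && python3 -m crank '[[-0.009,0,0,0],[0,0,0.1,0],[0,0,0.25,0],[0,0,0.25,0],[0,0,0.06,0],[0,0,0,0],[0,0,0,0],[0,0,0,0],[0,0,0,0],[0,0,0,0]]';  python3 - <<'E'
from h import *
plan(sh(0,.03,.123)-[0,.0007,0],np.pi/2+SY)
E
```

```text
time: 38.35
tool_pos: [0.5468, -0.1842, 0.2687]
ee_rot: [-3.14, -0.001, 1.549]
wrist_force: [0.3, 0.2, -1.6]
width: 0.0472
time: 39.6
tool_pos: [0.5479, -0.1845, 0.1379]
ee_rot: [3.141, 0.0, 1.549]
wrist_force: [0.0, -0.4, -1.3]
width: 0.0476
t 39.6 tcp [ 0.5479 -0.1845  0.1379] rpy [3.1407e+00 4.0000e-04 1.5494e+00] F [ 0.  -0.4 -1.3] M [-0.09 -0.1   0.04] w 0.0476
shift mm [ 0.1 -0.1 14.9]  units [ 0.    -0.001  0.074]  rows>=0.2  turn rad 0.004 units 0.002 rows>=0.0
```

```bash
python3 -m crank '[[0,0,0.03,0],[0,0,0.03,0],[0,0,0.012,0],[0,0,0.003,0],[0,0,0,0],[0,0,0,0],[0,0,0,0],[0,0,0,0],[0,0,0,0],[0,0,0,0]]' && python3 -m crank '[[0,0,0,0],[0,0,0,0],[0,0,0,0],[0,0,0,0],[0,0,-0.15,0],[0,0,-0.25,0],[0.05,0,-0.25,0],[0.25,0,-0.05,0],[0.3,0,0,0],[0.3,0,0,0]]' -1;  python3 - <<'E'
from h import *
plan([.567,.3185,.035],np.pi/2+SY)
cam,im,d=snap('top','t11.png'); P=cloud(cam,d,'top')
hsv=cv2.cvtColor(im,cv2.COLOR_RGB2HSV)
m=((P[...,2]>0.045)&(P[...,2]<0.075)&(hsv[...,1]<60)&(hsv[...,2]>150)&(P[...,1]>.1)).astype(np.uint8)
k,l,s,c=cv2.connectedComponentsWithStats(m)
for i in range(1,k):
    if 60<s[i,4]<2000: print(c[i].round(1),s[i,4],plane(cam,c[i],0.059,'top').round(4))
E
```

```text
time: 40.85
tool_pos: [0.5477, -0.1844, 0.1223]
ee_rot: [3.141, 0.0, 1.549]
wrist_force: [-0.1, -0.3, -0.4]
width: 0.0476
time: 42.1
tool_pos: [0.5515, -0.003, 0.2628]
ee_rot: [3.14, 0.0, 1.548]
wrist_force: [0.0, -0.7, 1.4]
width: 0.0944
t 42.1 tcp [ 0.5515 -0.003   0.2628] rpy [3.1403e+00 1.0000e-04 1.5484e+00] F [ 0.  -0.7  1.4] M [-0.07 -0.12 -0.07] w 0.0944
shift mm [321.7   8.3 227.8]  units [1.609 0.041 1.139]  rows>=6.3  turn rad 0.003 units 0.002 rows>=0.0
[190.9 225.6] 195 [[0.5671 0.3181 0.059 ]]
[190.2 268.5] 205 [[0.4429 0.3141 0.059 ]]
```

View pics/t11.png

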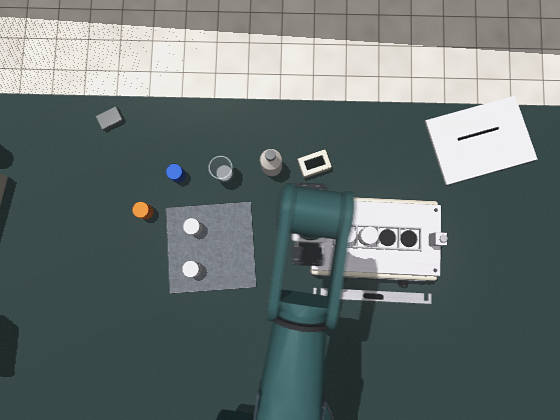

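Jar 2 is in pocket 3 at (369,237). The bar has been knocked: its block is now at (373,296) rather than (370,312), so I'll re-measure it before grasping. On to jar C.

```bash
python3 -m crank '[[0.3,0.01,0,0],[0.3,0.01,0,0],[0.3,0.01,0.05,0],[0.28,0.01,0.15,0],[0.25,0,0.15,0],[0.15,0,0.25,0],[0.03,0,0.25,0],[0,0,0,0],[0,0,0,0],[0,0,0,0]]' -1;  python3 - <<'E'
from h import *
plan([.567,.3187,.035],np.pi/2+SY)
E
```

```text
time: 43.4
tool_pos: [0.5684, 0.3165, 0.0967]
ee_rot: [3.136, -0.003, 1.548]
wrist_force: [0.5, -0.2, 0.1]
width: 0.0941
t 43.4 tcp [0.5684 0.3165 0.0967] rpy [ 3.1358e+00 -2.6000e-03  1.5485e+00] F [ 0.5 -0.2  0.1] M [ 0.01 -0.06  0.04] w 0.0941
shift mm [ 2.1 -1.5 61.7]  units [ 0.011 -0.007  0.309]  rows>=1.0  turn rad 0.003 units 0.002 rows>=0.0
```

```bash
python3 -m crank '[[0.011,-0.005,0.05,0],[0,0,0.12,0],[0,0,0.1,0],[0,0,0.035,0],[0,0,0,0],[0,0,0,0],[0,0,0,0],[0,0,0,0],[0,0,0,0],[0,0,0,0]]' -1 && python3 -m crank '[[0,0,0,0],[0,0,0,0],[0,0,0,0],[0,0,0,0],[0,0,0,0],[0,0,0,0],[0,0,0,0],[0,0,0,0],[0,0,0,0],[0,0,0,0]]' 1;  python3 - <<'E'
from h import *
plan(sh(0,-.03,.27)-[0,.0007,0],np.pi/2+SY)
E
```

```text
time: 44.65
tool_pos: [0.5654, 0.3186, 0.0319]
ee_rot: [3.141, 0.0, 1.549]
wrist_force: [0.1, -0.5, -0.8]
width: 0.0939
time: 45.9
tool_pos: [0.5654, 0.3186, 0.0318]
ee_rot: [3.142, 0.0, 1.549]
wrist_force: [1.7, 0.1, 0.6]
width: 0.0476
t 45.9 tcp [0.5654 0.3186 0.0318] rpy [3.1415e+00 1.0000e-04 1.5494e+00] F [1.7 0.1 0.6] M [-0.02 -0.19  0.01] w 0.0476
shift mm [-563.3   -7.1 -238.2]  units [-2.816 -0.036 -1.191]  rows>=9.8  turn rad 0.004 units 0.002 rows>=0.0
```

```bash
python3 -m crank '[[0,0,-0.15,0],[-0.1,0,-0.26,0],[-0.16,0,-0.25,0],[-0.2,0,-0.22,0],[-0.23,0,-0.18,0],[-0.27,-0.01,-0.13,0],[-0.29,-0.01,0,0],[-0.29,-0.01,0,0],[-0.29,0,0,0],[-0.29,0,0,0]]' && python3 -m crank '[[-0.29,0,0,0],[-0.25,-0.006,0,0],[-0.15,0,0,0],[-0.006,0,0.1,0],[0,0,0.25,0],[0,0,0.25,0],[0,0,0.06,0],[0,0,0,0],[0,0,0,0],[0,0,0,0]]';  python3 - <<'E'
from h import *
plan(sh(0,-.03,.1215)-[0,.0007,0],np.pi/2+SY)
E
```

```text
time: 47.15
tool_pos: [0.5497, -0.1067, 0.2697]
ee_rot: [-3.141, -0.0, 1.55]
wrist_force: [2.0, 0.2, -0.8]
width: 0.0473
time: 48.4
tool_pos: [0.5474, -0.2449, 0.1406]
ee_rot: [3.137, 0.002, 1.55]
wrist_force: [0.6, 0.0, -0.5]
width: 0.0477
t 48.4 tcp [ 0.5474 -0.2449  0.1406] rpy [3.1375e+00 2.3000e-03 1.5495e+00] F [ 0.6  0.  -0.5] M [-0.04 -0.04  0.01] w 0.0477
shift mm [ 0.5 -1.1 19.1]  units [ 0.003 -0.006  0.095]  rows>=0.3  turn rad 0.004 units 0.003 rows>=0.0
```

```bash
python3 -m crank '[[0,0,0,0],[0,0,0.02,0],[0,0,0.03,0],[0,0,0.03,0],[0,0,0.004,0],[0,0,0,0],[0,0,0,0],[0,0,0,0],[0,0,0,0],[0,0,0,0]]'; python3 -c "
from h import *
plan(sh(0,-.03,.1215)-[0,.0007,0],np.pi/2+SY)"
```

```text
time: 49.65
tool_pos: [0.5461, -0.2443, 0.1211]
ee_rot: [3.142, 0.0, 1.549]
wrist_force: [-0.3, -0.5, -1.3]
width: 0.0476
t 49.65 tcp [ 0.5461 -0.2443  0.1211] rpy [3.1415e+00 1.0000e-04 1.5494e+00] F [-0.3 -0.5 -1.3] M [-0.01 -0.04  0.05] w 0.0476
shift mm [-0.1  0.1 -0.4]  units [-0.     0.    -0.002]  rows>=0.0  turn rad 0.004 units 0.002 rows>=0.0
```

```bash
python3 -m crank '[[0,0,0,0],[0,0,0,0],[0,0,0,0],[0,0,0,0],[0,0,-0.15,0],[0,0,-0.25,0],[0,0,-0.25,0],[0.2,0,-0.1,0],[0.3,0,0,0],[0.3,0,0,0]]' -1;  python3 - <<'E'
from h import *
plan([.4432,.3145,.035],np.pi/2+SY)
cam,im,d=snap('top','t12.png'); P=cloud(cam,d,'top')
hsv=cv2.cvtColor(im,cv2.COLOR_RGB2HSV)
m=((P[...,2]>0.045)&(P[...,2]<0.075)&(hsv[...,1]<60)&(hsv[...,2]>150)&(P[...,1]>.1)).astype(np.uint8)
k,l,s,c=cv2.connectedComponentsWithStats(m)
for i in range(1,k):
    if 60<s[i,4]<2000: print(c[i].round(1),s[i,4],plane(cam,c[i],0.059,'top').round(4))
E
```

```text
time: 50.9
tool_pos: [0.5496, -0.0831, 0.2716]
ee_rot: [3.14, 0.0, 1.548]
wrist_force: [0.9, 0.6, 0.1]
width: 0.0937
t 50.9 tcp [ 0.5496 -0.0831  0.2716] rpy [3.1401e+00 2.0000e-04 1.5482e+00] F [0.9 0.6 0.1] M [-0.07 -0.1  -0.06] w 0.0937
shift mm [ 395.1 -115.4  236.6]  units [ 1.975 -0.577  1.183]  rows>=7.6  turn rad 0.003 units 0.002 rows>=0.0
[190.2 268.6] 204 [[0.4428 0.3141 0.059 ]]
```

```bash
python3 -m crank '[[0.28,-0.08,0,0],[0.29,-0.09,0,0],[0.29,-0.09,0,0],[0.29,-0.09,0,0],[0.28,-0.08,0.1,0],[0.25,-0.08,0.15,0],[0.2,-0.067,0.2,0],[0.09,0,0.25,0],[0,0,0.13,0],[0,0,0,0]]' -1 && python3 -m crank '[[0,0,0,0],[0,0,0.08,0],[0,0,0.08,0],[0,0,0.08,0],[0,0,0.05,0],[0,0,0,0],[0,0,0,0],[0,0,0,0],[0,0,0,0],[0,0,0,0]]';  python3 - <<'E'
from h import *
plan([.4432,.3147,.033],np.pi/2+SY)
E
```

```text
time: 52.2
tool_pos: [0.4408, 0.3112, 0.1022]
ee_rot: [-3.136, 0.003, 1.55]
wrist_force: [0.3, -0.3, 0.3]
width: 0.0939
time: 53.45
tool_pos: [0.4428, 0.3122, 0.0473]
ee_rot: [3.141, -0.0, 1.549]
wrist_force: [-0.1, -0.0, 0.6]
width: 0.0943
t 53.45 tcp [0.4428 0.3122 0.0473] rpy [ 3.1410e+00 -2.0000e-04  1.5494e+00] F [-0.1 -0.   0.6] M [-0.1   0.01 -0.03] w 0.0943
shift mm [ 2.5  0.4 14.3]  units [0.013 0.002 0.071]  rows>=0.2  turn rad 0.004 units 0.003 rows>=0.0
```

```bash
python3 -m crank '[[0.013,0.002,0.035,0],[0,0,0.035,0],[0,0,0,0],[0,0,0,0],[0,0,0,0],[0,0,0,0],[0,0,0,0],[0,0,0,0],[0,0,0,0],[0,0,0,0]]' 1;  python3 - <<'E'
from h import *
plan(sh(0,-.09,.27)-[0,.0007,0],np.pi/2+SY)
E
```

```text
time: 54.7
tool_pos: [0.4432, 0.3147, 0.0332]
ee_rot: [3.141, -0.0, 1.549]
wrist_force: [-0.8, -0.4, 0.9]
width: 0.0476
t 54.7 tcp [0.4432 0.3147 0.0332] rpy [ 3.1412e+00 -1.0000e-04  1.5494e+00] F [-0.8 -0.4  0.9] M [-0.02 -0.08  0.03] w 0.0476
shift mm [-616.8  114.7 -236.8]  units [-3.084  0.574 -1.184]  rows>=10.7  turn rad 0.004 units 0.002 rows>=0.0
```

```bash
python3 -m crank '[[0,0,-0.15,0],[-0.1,0.02,-0.26,0],[-0.16,0.03,-0.25,0],[-0.2,0.04,-0.22,0],[-0.23,0.05,-0.18,0],[-0.27,0.06,-0.124,0],[-0.29,0.06,0,0],[-0.29,0.06,0,0],[-0.29,0.06,0,0],[-0.29,0.06,0,0]]' && python3 -m crank '[[-0.29,0.05,0,0],[-0.29,0.05,0,0],[-0.25,0.034,0,0],[-0.134,0,0.05,0],[0,0,0.2,0],[0,0,0.25,0],[0,0,0.15,0],[0,0,0,0],[0,0,0,0],[0,0,0,0]]';  python3 - <<'E'
from h import *
plan(sh(0,-.09,.1225)-[0,.0007,0],np.pi/2+SY)
E
```

```text
time: 55.95
tool_pos: [0.5219, -0.113, 0.2694]
ee_rot: [-3.141, -0.0, 1.549]
wrist_force: [0.8, 0.5, -1.4]
width: 0.0475
time: 57.2
tool_pos: [0.5458, -0.3049, 0.1425]
ee_rot: [3.138, 0.002, 1.55]
wrist_force: [1.2, -1.0, -0.5]
width: 0.0474
t 57.2 tcp [ 0.5458 -0.3049  0.1425] rpy [3.1379e+00 2.4000e-03 1.5498e+00] F [ 1.2 -1.  -0.5] M [-0.07 -0.1  -0.01] w 0.0474
shift mm [ 0.5 -1.  20. ]  units [ 0.003 -0.005  0.1  ]  rows>=0.3  turn rad 0.004 units 0.003 rows>=0.0
```

```bash
python3 -m crank '[[0,0,0,0],[0,0,0.02,0],[0,0,0.03,0],[0,0,0.03,0],[0,0,0.006,0],[0,0,0,0],[0,0,0,0],[0,0,0,0],[0,0,0,0],[0,0,0,0]]'; python3 -c "
from h import *
plan(sh(0,-.09,.1225)-[0,.0007,0],np.pi/2+SY)"
```

```text
time: 58.45
tool_pos: [0.5447, -0.3045, 0.1226]
ee_rot: [3.142, 0.0, 1.549]
wrist_force: [-0.6, -0.3, -0.0]
width: 0.0477
t 58.45 tcp [ 0.5447 -0.3045  0.1226] rpy [3.1415e+00 1.0000e-04 1.5495e+00] F [-0.6 -0.3 -0. ] M [ 0.02 -0.08 -0.03] w 0.0477
shift mm [0.1 0.1 0.1]  units [0.    0.    0.001]  rows>=0.0  turn rad 0.004 units 0.003 rows>=0.0
```

```bash
python3 -m crank '[[0,0,0,0],[0,0,0,0],[0,0,0,0],[0,0,0,0],[0,0,-0.15,0],[0,0,-0.25,0],[0,0,-0.25,0],[0.15,-0.2,-0.1,0],[0.15,-0.2,0,0],[0.15,-0.2,0,0]]' -1;  python3 - <<'E'
from h import *
st()
cam,im,d=snap('top','t13.png'); snap('scene','s13.png');cam,im2,d=snap('wrist','w13.png')
cv2.imwrite('pics/t13c.png',cv2.resize(im[185:325,300:460,::-1],None,fx=5,fy=4,interpolation=cv2.INTER_CUBIC))
E
```

```text
time: 59.7
tool_pos: [0.4256, -0.2112, 0.2732]
ee_rot: [3.14, 0.001, 1.549]
wrist_force: [-0.6, 0.6, 0.6]
width: 0.0937
t 59.7 tcp [ 0.4256 -0.2112  0.2732] rpy [3.1404e+00 7.0000e-04 1.5493e+00] F [-0.6  0.6  0.6] M [-0.02 -0.03 -0.02] w 0.0937
```

View pics/t13.png

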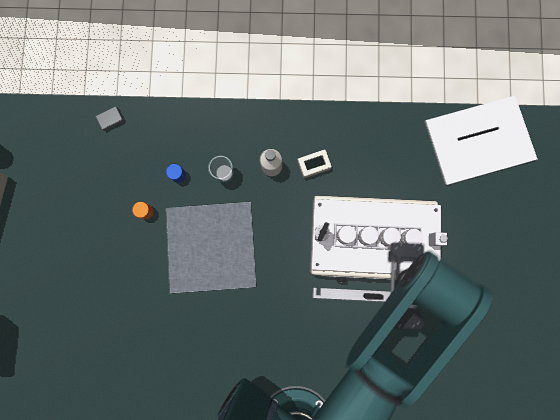

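View pics/w13.png

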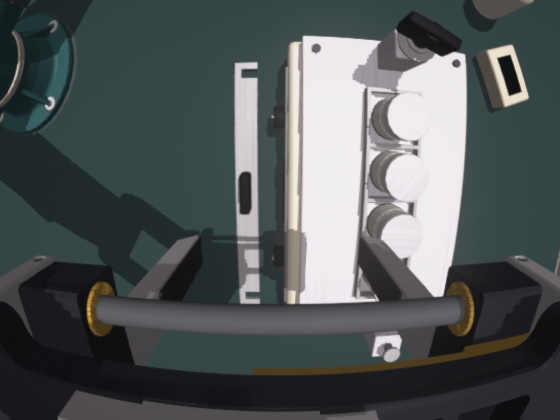

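View pics/s13.png

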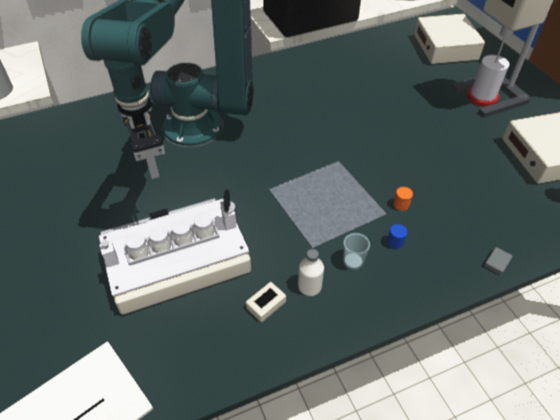

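All four jars stand in the pockets and the mat is empty. The wrist view shows the bar with its block at (246,193), close to the shaker's front dials. Measuring the block.

```bash
cat > blk.py <<'E'
from h import *
import sys
def blk(zt,c0,r=.09,names=('wrist','top'),zlo=None):
    for n in names:
        cam,im,d=snap(n); V=im.max(2); P=cloud(cam,d,n)
        lo=zt-.012
        m=(np.hypot(P[...,0]-c0[0],P[...,1]-c0[1])<r)&(V<70)&(P[...,2]>lo)&(P[...,2]<zt+.012)
        k,l,s,c=cv2.connectedComponentsWithStats(m.astype(np.uint8))
        for i in range(1,k):
            if s[i,4]<30: continue
            vv,uu=np.nonzero(l==i); X=plane(cam,np.c_[uu,vv],zt,n)[:,:2]
            print(n,s[i,4],c[i].round(0),cv2.minAreaRect(X.astype(np.float32)),np.median(P[l==i][:,2]).round(4))
E
python3 - <<'E'
from blk import *
st(); blk(.038,(.375,-.215))
n='wrist';cam,im,d=snap(n);P=cloud(cam,d,n);V=im.min(2)
m=(P[...,2]<.016)&(V>120)&(P[...,0]<.42)&(P[...,0]>.3)&(abs(P[...,1]+.2)<.25)
k,l,s,c=cv2.connectedComponentsWithStats(m.astype(np.uint8)); i=1+s[1:,4].argmax(); vv,uu=np.nonzero(l==i); X=plane(cam,np.c_[uu,vv],.008,n)[:,:2]; print('bar',cv2.minAreaRect(X.astype(np.float32)))
E
```

```text
t 59.85 tcp [ 0.4255 -0.2109  0.2734] rpy [3.1399e+00 1.1000e-03 1.5500e+00] F [ 0.1  0.1 -0.4] M [-0.01 -0.07 -0.02] w 0.094
wrist 427 [243. 191.] ((0.37843701243400574, -0.21675488352775574), (0.05326884239912033, 0.014076595194637775), 87.7365493774414) 0.0368
wrist 64 [276. 247.] ((0.41927701234817505, -0.2921851575374603), (0.008509630337357521, 0.013316535390913486), 88.82881164550781) 0.0456
top 89 [373. 296.] ((0.3773592710494995, -0.21714186668395996), (0.01146747637540102, 0.05224258080124855), 1.5375370979309082) 0.0384
bar ((0.37878674268722534, -0.16515487432479858), (0.24373045563697815, 0.031063459813594818), 88.64573669433594)
```

```bash
python3 -m crank '[[-0.033,-0.1,0,0],[0,-0.137,0,0],[0,0,0.1,0],[0,0,0.25,0],[0,0,0.25,0],[0,0,0.16,0],[0,0,0,0],[0,0,0,0],[0,0,0,0],[0,0,0,0]]' 0.15; python3 - <<'E'
from blk import *
st(); blk(.038,(.375,-.215),.06)
snap('wrist','w14.png')
E
```

```text
time: 61.25
tool_pos: [0.3798, -0.2181, 0.1221]
ee_rot: [3.139, 0.002, 1.549]
wrist_force: [-0.3, -0.8, 0.4]
width: 0.0399
t 61.25 tcp [ 0.3798 -0.2181  0.1221] rpy [3.1393e+00 1.8000e-03 1.5495e+00] F [-0.3 -0.8  0.4] M [ 0.01 -0.09 -0.  ] w 0.0399
wrist 288 [337. 209.] ((0.42729854583740234, -0.21218465268611908), (0.05371639132499695, 0.004131024703383446), 88.35064697265625) 0.0405
wrist 1011 [276. 214.] ((0.37724506855010986, -0.2165149748325348), (0.05287057161331177, 0.01284059975296259), 88.9334487915039) 0.037
top 65 [371. 296.] ((0.3771664798259735, -0.2099592387676239), (0.01146747451275587, 0.037872180342674255), 1.537563443183899) 0.0376
```

View pics/w14.png

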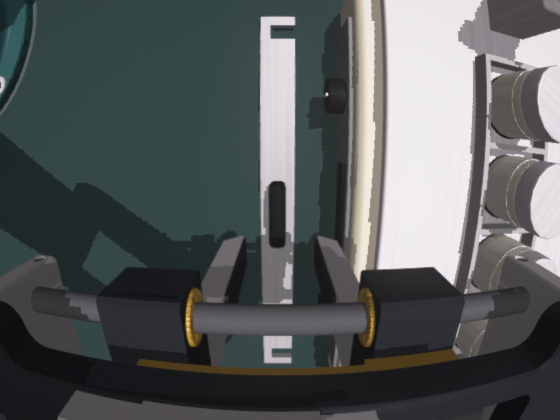

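The wrist view shows the block at (276,214) between the half-open fingers, which clear the shaker's front.

```bash
python3 -m crank '[[0.006,-0.008,0.05,0],[0,0,0.12,0],[0,0,0.15,0],[0,0,0.1,0],[0,0,0.05,0],[0,0,0.02,0],[0,0,0,0],[0,0,0,0],[0,0,0,0],[0,0,0,0]]'; python3 - <<'E'
from h import *
plan([.3774,-.2167,.0195])
E
```

```text
time: 62.65
tool_pos: [0.3777, -0.2164, 0.023]
ee_rot: [3.141, 0.001, 1.549]
wrist_force: [-0.2, -0.3, 0.6]
width: 0.0401
t 62.65 tcp [ 0.3777 -0.2164  0.023 ] rpy [3.1410e+00 5.0000e-04 1.5494e+00] F [-0.2 -0.3  0.6] M [-0.06 -0.15  0.  ] w 0.0401
shift mm [-0.3 -0.3  3.5]  units [-0.001 -0.002  0.017]  rows>=0.1
```

```bash
python3 -m crank '[[-0.001,-0.002,0.01,0],[0,0,0.007,0],[0,0,0,0],[0,0,0,0],[0,0,0,0],[0,0,0,0],[0,0,-0.01,0],[0,0,-0.15,0],[0,0,-0.25,0],[0,0,-0.3,0]]' 1; python3 - <<'E'
from h import *
plan(sh(-.06,0,.185),np.pi/2+SY)
E
```

```text
time: 63.9
tool_pos: [0.3756, -0.2155, 0.1607]
ee_rot: [-3.137, -0.003, 1.549]
wrist_force: [0.4, -1.7, -5.0]
width: 0.0142
t 63.9 tcp [ 0.3756 -0.2155  0.1607] rpy [-3.1374e+00 -2.7000e-03  1.5493e+00] F [ 0.4 -1.7 -5. ] M [-0.12 -0.18  0.03] w 0.0142
shift mm [  5.7 111.3 -24.3]  units [ 0.028  0.557 -0.122]  rows>=1.8  turn rad 0.004 units 0.002 rows>=0.0
```

```bash
python3 -m crank '[[0,0,-0.2,0],[0.01,0.1,0,0],[0.01,0.2,0,0],[0,0.2,0,0],[0,0.04,0,0],[0,0,0,0],[0,0,0,0],[0,0,0,0],[0,0,0,0],[0,0,0,0]]'; python3 - <<'E'
from h import *
plan(sh(-.06,0,.185),np.pi/2+SY)
n='wrist'; cam,im,d=snap(n,'w15.png'); 
cv2.imwrite('pics/w15a.png',cv2.resize(im[20:200,180:420,::-1],None,fx=3.3,fy=3.3,interpolation=cv2.INTER_CUBIC))
cam,im,d=snap('top','t15.png')
cv2.imwrite('pics/t15c.png',cv2.resize(im[185:295,300:460,::-1],None,fx=5,fy=5,interpolation=cv2.INTER_CUBIC))
E
```

```text
time: 65.15
tool_pos: [0.4849, -0.2148, 0.2015]
ee_rot: [3.141, 0.0, 1.549]
wrist_force: [-0.4, -0.6, -4.8]
width: 0.0139
t 65.15 tcp [ 0.4849 -0.2148  0.2015] rpy [3.1413e+00 3.0000e-04 1.5491e+00] F [-0.4 -0.6 -4.8] M [ 0.01 -0.05  0.04] w 0.0139
shift mm [ 2.7  2.1 16.5]  units [0.013 0.01  0.082]  rows>=0.3  turn rad 0.004 units 0.002 rows>=0.0
```

View pics/w15.png

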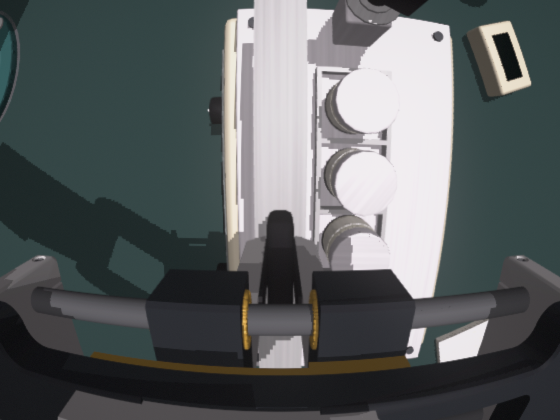

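View pics/t15c.png

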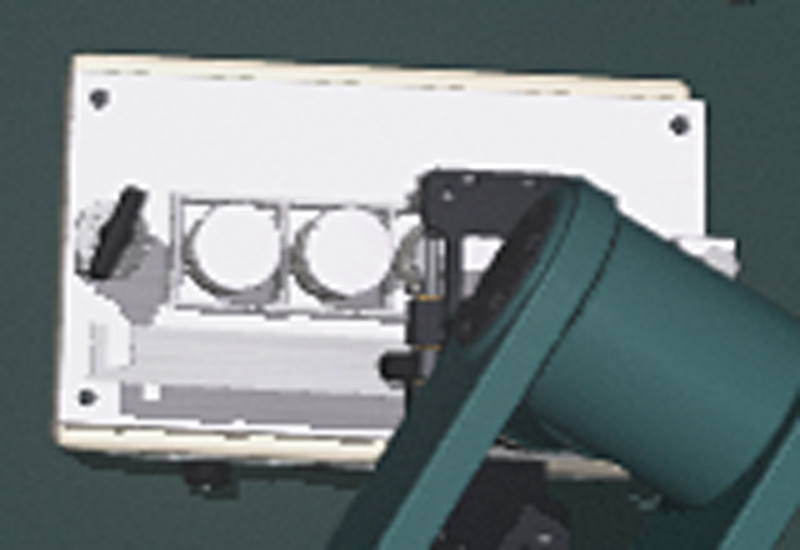

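```bash
python3 -m crank '[[0.014,0.011,0,0],[0,0,0.05,0],[0,0,0.05,0],[0,0,0.03,0],[0,0,0.005,0],[0,0,0,0],[0,0,0,0],[0,0,0,0],[0,0,0,0],[0,0,0,0]]'; python3 - <<'E'
from h import *
st()
cam,im,d=snap('top','t16.png')
a=cv2.imread('pics/t5.png')[240:265,308:340].mean(2); b=cv2.imread('pics/t16.png')[240:265,308:340].mean(2)
np.set_printoptions(linewidth=200)
print(a[::1].astype(int)[6:20]); print(b.astype(int)[6:20])
A=cv2.imread('pics/t5.png')[246:264,310:370]; B=cv2.imread('pics/t16.png')[246:264,310:370]
cv2.imwrite('pics/cmp.png',cv2.resize(np.vstack([A,B]),None,fx=12,fy=12,interpolation=cv2.INTER_NEAREST))
# phase correlation on tooth end
print(cv2.phaseCorrelate(a.astype(np.float32),b.astype(np.float32)))
E
```

```text
time: 66.5
tool_pos: [0.4874, -0.212, 0.1743]
ee_rot: [3.141, 0.0, 1.549]
wrist_force: [0.2, -0.3, -5.2]
width: 0.0141
t 66.5 tcp [ 0.4874 -0.212   0.1743] rpy [3.1415e+00 2.0000e-04 1.5494e+00] F [ 0.2 -0.3 -5.2] M [-0.01 -0.08  0.01] w 0.0141
[[ 74  72  76  91 154 246 240 239 239 238 238 238 239 241 242 233 147 151 153 153 151 151 148 181 241 220 225 139 140 141 143 159]
 [ 72  72  77  92 157 247 240 238 238 239 238 238 238 239 240 233 148 154 156 156 158 156 152 181 244 241 241 241 242 242 242 232]
 [ 72  72  75  90 153 246 240 240 241 241 240 239 239 238 239 242 233 150 153 155 155 152 183 245 242 239 239 240 240 241 241 241]
 [ 72  74  76  88 155 246 241 233 193 222 222 231 239 238 239 238 231 225 177 167 168 168 188 239 238 241 240 241 241 240 241 241]
 [ 73  71  77 102 170 245 241 233 185 215 217 231 239 238 239 233 183 212 211 211 211 210 210 213 208 212 213 212 211 215 222 221]
 [ 74  71  77 107 175 246 240 234 185 212 217 231 239 238 239 232 178 208 208 208 209 210 208 207 208 208 211 208 209 210 211 211]
 [ 73  72  79 113 182 245 240 233 184 213 217 235 239 239 240 232 185
[... 2179 characters left out ...]
1 244 240 234 194 213 212 228 233 154 159 159 170 208 208 208 206 208 210 209 211 212 212 212 215 215 217 215]
 [ 73  70  78 120 200 244 240 233 193 213 212 228 234 148 152 153 173 210 208 209 210 210 211 209 211 211 209 209 210 211 212 210]
 [ 74  72  77 124 212 243 240 237 220 212 216 223 218 178 181 184 202 214 215 213 213 214 214 216 215 216 215 213 213 215 214 214]
 [ 73  72  80 127 214 242 240 236 219 212 212 213 211 211 211 211 210 209 209 212 212 212 212 211 211 212 212 212 215 213 212 213]
 [ 74  74  81 131 223 242 240 232 184 212 213 211 214 213 214 216 212 212 211 211 213 211 212 211 211 213 210 211 213 212 213 212]]
((0.11387623756118792, 0.49004841728789117), 1.0108587020635604)
```

View pics/cmp.png

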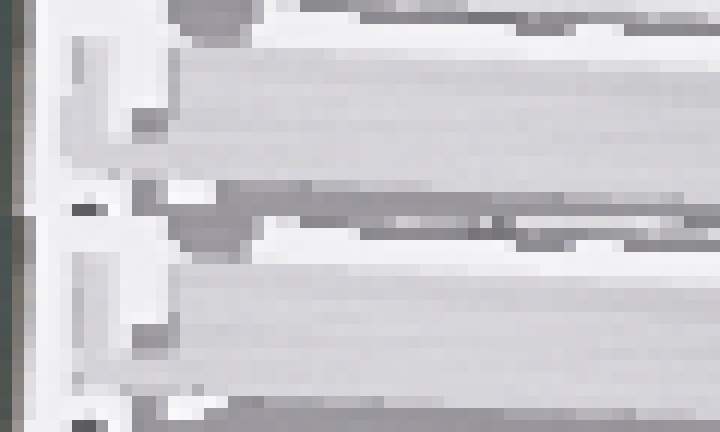

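The bar is within about 0.6 mm of its slide-off track, by comparing the slot at crop (150,90) with its earlier image. I'll slide in stepwise and watch the forces.

```bash
python3 -m crank '[[0.003,0,0,0],[0,0.02,0,0],[0,0.025,0,0],[0,0.025,0,0],[0,0.025,0,0],[0,0.025,0,0],[0,0.025,0,0],[0,0,0,0],[0,0,0,0],[0,0,0,0]]'; python3 - <<'E'
from h import *
plan(sh(0,0,.1735)+[0,.0005,0],np.pi/2+SY)
E
```

```text
time: 67.8
tool_pos: [0.5163, -0.212, 0.1742]
ee_rot: [-3.142, 0.0, 1.549]
wrist_force: [0.6, 0.2, -5.4]
width: 0.0135
t 67.8 tcp [ 0.5163 -0.212   0.1742] rpy [-3.1415e+00  1.0000e-04  1.5493e+00] F [ 0.6  0.2 -5.4] M [-0.04 -0.13 -0.04] w 0.0135
shift mm [-0.5 30.7  0.7]  units [-0.003  0.154  0.004]  rows>=0.5  turn rad 0.004 units 0.002 rows>=0.0
```

```bash
python3 -m crank '[[0,0.02,0,0],[0,0.02,0,0],[0,0.02,0,0],[0,0.02,0,0],[0,0.01,0,0],[0,0,0,0],[0,0,0,0],[0,0,0,0],[0,0,0,0],[0,0,0,0]]'; python3 - <<'E'
from h import *
plan(sh(0,0,.1735)+[0,.0005,0],np.pi/2+SY)
E
```

```text
time: 69.05
tool_pos: [0.5344, -0.2124, 0.1742]
ee_rot: [3.142, 0.0, 1.549]
wrist_force: [0.2, -0.0, -5.0]
width: 0.0138
t 69.05 tcp [ 0.5344 -0.2124  0.1742] rpy [3.1416e+00 1.0000e-04 1.5494e+00] F [ 0.2 -0.  -5. ] M [-0.08 -0.12 -0.04] w 0.0138
shift mm [-0.5 12.6  0.7]  units [-0.003  0.063  0.004]  rows>=0.2  turn rad 0.004 units 0.002 rows>=0.0
```

Both slot mouths have passed over the stud and the pin with no force. On to home.

```bash
python3 -m crank '[[0,0.02,0,0],[0,0.02,0,0],[0,0.015,0,0],[0,0.007,0,0],[0,0.002,0,0],[0,0,0,0],[0,0,0,0],[0,0,0,0],[0,0,0,0],[0,0,0,0]]'; python3 - <<'E'
from h import *
plan(sh(0,0,.1735)+[0,.0005,0],np.pi/2+SY)
E
```

```text
time: 70.3
tool_pos: [0.5472, -0.2127, 0.1742]
ee_rot: [3.142, 0.0, 1.549]
wrist_force: [0.2, 0.1, -3.8]
width: 0.0137
t 70.3 tcp [ 0.5472 -0.2127  0.1742] rpy [3.1415e+00 1.0000e-04 1.5494e+00] F [ 0.2  0.1 -3.8] M [ 0.   -0.1   0.01] w 0.0137
shift mm [-0.5 -0.2  0.7]  units [-0.002 -0.001  0.004]  rows>=0.0  turn rad 0.004 units 0.002 rows>=0.0
```

```bash
python3 -m crank '[[0,0,0.003,0],[0,0,0.003,0],[0,0,0,0],[0,0,0,0],[0,0,0,0],[0,0,0,0],[0,0,0,0],[0,0,0,0],[0,0,0,0],[0,0,0,0]]'; python3 - <<'E'
from h import *
st()
E
```

```text
time: 71.55
tool_pos: [0.5472, -0.2127, 0.173]
ee_rot: [3.142, 0.0, 1.549]
wrist_force: [0.3, -0.4, -4.6]
width: 0.0139
t 71.55 tcp [ 0.5472 -0.2127  0.173 ] rpy [3.1416e+00 1.0000e-04 1.5495e+00] F [ 0.3 -0.4 -4.6] M [-0.03 -0.04 -0.03] w 0.0139
```

```bash
python3 -m crank '[[0,0,0.003,0],[0,0,0.003,0],[0,0,0.003,0],[0,0,0,0],[0,0,0,0],[0,0,0,0],[0,0,0,0],[0,0,0,0],[0,0,0,0],[0,0,0,0]]'; python3 - <<'E'
from h import *
st()
E
```

```text
time: 72.8
tool_pos: [0.5472, -0.2127, 0.173]
ee_rot: [3.14, 0.001, 1.549]
wrist_force: [-3.1, 2.1, 4.9]
width: 0.014
t 72.8 tcp [ 0.5472 -0.2127  0.173 ] rpy [3.1403e+00 8.0000e-04 1.5494e+00] F [-3.1  2.1  4.9] M [ 0.31  0.71 -0.03] w 0.014
```

```bash
python3 -m crank '[[0,0,-0.006,0],[0,0,0,0],[0,0,0,0],[0,0,0,0],[0,0,0,0],[0,0,-0.1,0],[0,0,-0.2,0],[0,0,-0.2,0],[0,0,0,0],[0,0,0,0]]' -1; python3 - <<'E'
from blk import *
st(); blk(.192,(.547,-.2137),.06)
n='wrist';cam,im,d=snap(n,'w17.png')
E
```

```text
time: 74.05
tool_pos: [0.547, -0.2126, 0.2714]
ee_rot: [-3.14, -0.0, 1.549]
wrist_force: [-0.3, 0.2, -0.3]
width: 0.094
t 74.05 tcp [ 0.547  -0.2126  0.2714] rpy [-3.1405e+00 -4.0000e-04  1.5494e+00] F [-0.3  0.2 -0.3] M [-0.04 -0.09  0.02] w 0.094
wrist 968 [280. 218.] ((0.5473588109016418, -0.2125186175107956), (0.053033508360385895, 0.012333245016634464), 89.57698822021484) 0.191
top 74 [381. 234.] ((0.5461084842681885, -0.20633958280086517), (0.013006981462240219, 0.03650467097759247), 1.478295087814331) 0.1919
```

View pics/w17.png

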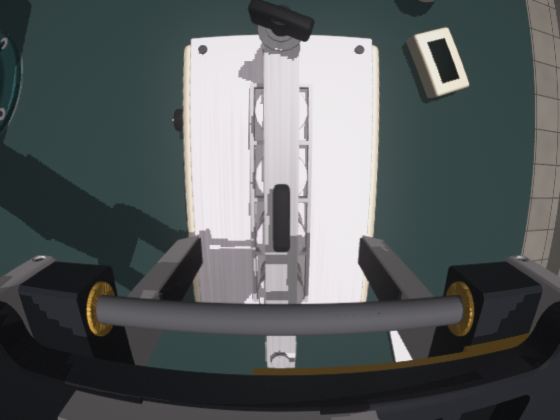

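The bar is home: the block at (280,218) measures within 0.5 mm of its original place. Next, the nut.

```bash
python3 -m crank '[[0.2,0,-0.1,0],[0.29,0,-0.05,0],[0.25,0,0,0],[0.053,0,0,0],[0,0,0,0.115],[0,0,0,0.115],[0,0,0,0.115],[0,0,0,0.115],[0,0,0,0.115],[0,0,0,0.115]]' && python3 -m crank '[[0,0,0,0.115],[0,0,0,0.115],[0,0,0,0.115],[0,0,0,0.115],[0,0,0,0.097],[0,0,0,0],[0,0,0,0],[0,0,0,0],[0,0,0,0],[0,0,0,0]]'; python3 - <<'E'
from h import *
plan([.5506,-.054,.187],-.409)
n='wrist'
cam,im,d=snap(n,'w18.png'); V=im.max(2); P=cloud(cam,d,n)
nt=sh(0,.16); near=(np.hypot(P[...,0]-nt[0],P[...,1]-nt[1])<.04)&(V<95)&(P[...,2]>.17)
m=near&(P[...,2]>.203)&(P[...,2]<.213); vv,uu=np.nonzero(m); X=plane(cam,np.c_[uu,vv],.2085,n)[:,:2]
c=np.cov((X-X.mean(0)).T); w,v=np.linalg.eigh(c); a=np.degrees(np.arctan2(v[1,1],v[0,1]))
print(len(X),X.mean(0).round(4),a%180, np.nanmedian(P[m][:,2]))
print(robot.get_obs()['joint_positions'].round(3))
E
```

```text
time: 75.45
tool_pos: [0.5503, -0.0553, 0.301]
ee_rot: [-3.141, 0.002, 0.458]
wrist_force: [-0.2, 0.7, -0.2]
width: 0.094
time: 76.7
tool_pos: [0.5506, -0.0541, 0.3025]
ee_rot: [3.142, -0.0, -0.409]
wrist_force: [0.8, 0.4, -0.1]
width: 0.094
t 76.7 tcp [ 0.5506 -0.0541  0.3025] rpy [ 3.1415e+00 -2.0000e-04 -4.0900e-01] F [ 0.8  0.4 -0.1] M [ 0.01 -0.    0.04] w 0.094
shift mm [-1.000e-01 -1.000e-01  1.155e+02]  units [-0.    -0.     0.577]  rows>=1.8  turn rad 0.000 units 0.000 rows>=0.0
817 [ 0.552  -0.0545] 155.54927901162142 0.2075904537802144
[-0.2    0.095  1.188 -0.     1.859  1.779]
```

View pics/w18.png

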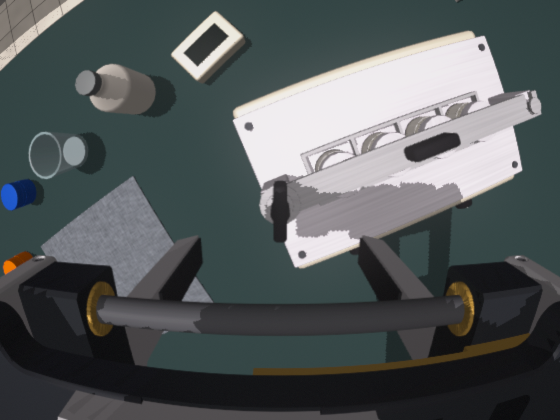

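```bash
python3 -m crank '[[0,0,0.1,0],[0,0,0.15,0],[0,0,0.15,0],[0,0,0.1,0],[0,0,0.06,0],[0,0,0.02,0],[0,0,0,0],[0,0,0,0],[0,0,0,0],[0,0,0,0]]' -1 && python3 -m crank '[[0,0,0,0],[0,0,0,0],[0,0,0,0],[0,0,0,0],[0,0,0,0],[0,0,0,0],[0,0,0,0],[0,0,0,0],[0,0,0,0],[0,0,0,0]]' 1; python3 - <<'E'
from h import *
st()
E
```

```text
time: 78.0
tool_pos: [0.5508, -0.0542, 0.1868]
ee_rot: [-3.142, -0.001, -0.409]
wrist_force: [-0.1, 0.2, -0.9]
width: 0.0943
time: 79.25
tool_pos: [0.5506, -0.0541, 0.1864]
ee_rot: [-3.142, -0.0, -0.409]
wrist_force: [-0.0, 0.9, -0.6]
width: 0.0115
t 79.25 tcp [ 0.5506 -0.0541  0.1864] rpy [-3.1415 -0.     -0.4093] F [-0.   0.9 -0.6] M [ 0.09 -0.03 -0.04] w 0.0115
```

```bash
python3 -m crank '[[0,0,0.0018,-0.118],[0,0,0.0018,-0.118],[0,0,0.0018,-0.118],[0,0,0.0018,-0.118],[0,0,0.0018,-0.118],[0,0,0.0018,-0.118],[0,0,0.0018,-0.118],[0,0,0.0018,-0.118],[0,0,0.0018,-0.118],[0,0,0.0018,-0.118]]'; python3 - <<'E'
from h import *
st()
E
```

```text
time: 80.5
tool_pos: [0.5504, -0.0536, 0.1829]
ee_rot: [-3.141, -0.001, 1.451]
wrist_force: [-0.1, 1.7, 0.4]
width: 0.0118
t 80.5 tcp [ 0.5504 -0.0536  0.1829] rpy [-3.1410e+00 -9.0000e-04  1.4505e+00] F [-0.1  1.7  0.4] M [ 0.21  0.04 -0.04] w 0.0118
```

```bash
python3 -m crank '[[0,0,0.0018,-0.118],[0,0,0.0018,-0.118],[0,0,0.0018,-0.118],[0,0,0.0018,-0.118],[0,0,0.0018,-0.118],[0,0,0.0018,-0.118],[0,0,0.0018,-0.118],[0,0,0.0018,-0.118],[0,0,0.001,-0.06],[0,0,0,0]]'; python3 - <<'E'
from h import *
st()
E
```

```text
time: 81.75
tool_pos: [0.5501, -0.0538, 0.1808]
ee_rot: [3.141, -0.001, 3.02]
wrist_force: [-4.0, 1.1, 5.4]
width: 0.0117
t 81.75 tcp [ 0.5501 -0.0538  0.1808] rpy [ 3.1413e+00 -5.0000e-04  3.0199e+00] F [-4.   1.1  5.4] M [ 0.38  0.59 -0.19] w 0.0117
```

```bash
python3 -m crank '[[0,0,0.001,-0.03],[0,0,0.0005,-0.03],[0,0,0,-0.02],[0,0,0,0],[0,0,0,0],[0,0,0,0],[0,0,0,0],[0,0,0,0],[0,0,0,0],[0,0,0,0]]'; python3 - <<'E'
from h import *
st(); snap('wrist','w19.png')
E
```

```text
time: 83.0
tool_pos: [0.5501, -0.0539, 0.1807]
ee_rot: [3.141, -0.0, -3.139]
wrist_force: [-4.0, 2.3, 6.2]
width: 0.0119
t 83.0 tcp [ 0.5501 -0.0539  0.1807] rpy [ 3.1413e+00 -4.0000e-04 -3.1387e+00] F [-4.   2.3  6.2] M [ 0.34  0.65 -0.41] w 0.0119
```

View pics/w19.png

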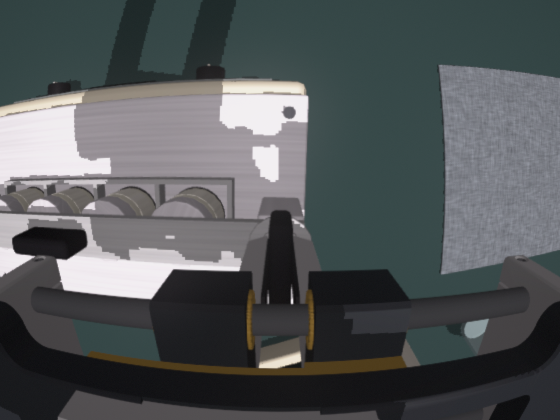

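The torque is 0.41 N m, so the nut is tight. Releasing and checking.

```bash
python3 -m crank '[[0,0,-0.005,0],[0,0,0,0],[0,0,0,0],[0,0,0,0],[0,0,0,0],[0,0,-0.05,0],[0,0,-0.2,0],[0,0,-0.29,0],[0,0,0,0],[0,0,0,0]]' -1; python3 - <<'E'
from h import *
st(); 
for n in ('wrist','top'):
    cam,im,d=snap(n,n+'20.png'); V=im.max(2); P=cloud(cam,d,n)
    nt=sh(0,.16); near=(np.hypot(P[...,0]-nt[0],P[...,1]-nt[1])<.04)&(V<95)&(P[...,2]>.17)
    m=near&(P[...,2]>.196)&(P[...,2]<.206); vv,uu=np.nonzero(m); X=plane(cam,np.c_[uu,vv],.202,n)[:,:2]
    if len(X)<20: continue
    c=np.cov((X-X.mean(0)).T); w,v=np.linalg.eigh(c); a=np.degrees(np.arctan2(v[1,1],v[0,1]))
    print(n,len(X),X.mean(0).round(4),a%180, np.nanmedian(P[m][:,2]))
E
```

```text
time: 84.3
tool_pos: [0.5507, -0.0541, 0.2887]
ee_rot: [-3.141, 0.001, -3.136]
wrist_force: [-0.4, 0.2, -0.1]
width: 0.094
t 84.3 tcp [ 0.5507 -0.0541  0.2887] rpy [-3.1413e+00  8.0000e-04 -3.1363e+00] F [-0.4  0.2 -0.1] M [ 0.08 -0.12 -0.02] w 0.094
wrist 839 [ 0.5483 -0.0544] 179.71722688623217 0.20184375118963482
```

View pics/wrist20.png

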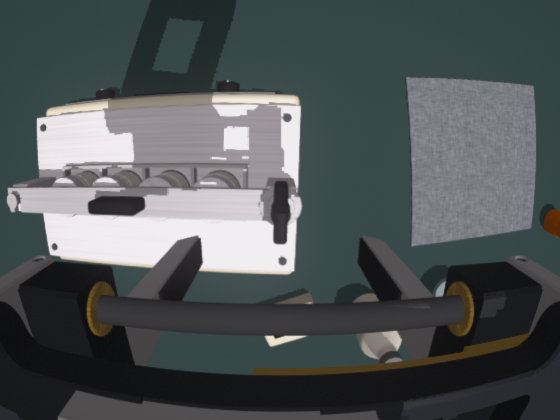

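```bash
python3 -m crank '[[0,0,-0.2,0],[0.1,0.1,-0.1,0],[0.2,0.2,0,0],[0.2,0.2,0,0],[0.2,0.2,0,0],[0.1,0.2,0,0],[0,0,0,0],[0,0,0,0],[0,0,0,0],[0,0,0,0]]'; python3 - <<'E'
from blk import *
st(); cam,im,d=snap('top','t21.png'); c2,i2,d2=snap('scene','s21.png')
blk(.192,(.547,-.2137),.06,('top','scene'))
cv2.imwrite('pics/t21c.png',cv2.resize(im[185:295,300:460,::-1],None,fx=5,fy=5,interpolation=cv2.INTER_CUBIC))
cv2.imwrite('pics/s21c.png',cv2.resize(i2[185:315,90:260,::-1],None,fx=4.6,fy=4.6,interpolation=cv2.INTER_CUBIC))
P=cloud(cam,d,'top')
for y in (-.12,-.08,-.05,.05,.08,.12):
    p=sh(0,y); m=(np.hypot(P[...,0]-p[0],P[...,1]-p[1])<.012)&(P[...,2]>.15); print(y,np.median(P[m][:,2]).round(4))
E
```

```text
time: 85.65
tool_pos: [0.3902, 0.1242, 0.3479]
ee_rot: [-3.141, -0.001, -3.138]
wrist_force: [-0.1, -0.6, 0.2]
width: 0.0939
t 85.65 tcp [0.3902 0.1242 0.3479] rpy [-3.1412e+00 -1.1000e-03 -3.1382e+00] F [-0.1 -0.6  0.2] M [ 0.03 -0.14 -0.03] w 0.0939
top 102 [384. 235.] ((0.546275794506073, -0.21282289922237396), (0.013006981462240219, 0.049475640058517456), 1.478295087814331) 0.1919
scene 106 [166. 221.] ((0.5559607744216919, -0.21463419497013092), (0.04813728109002113, 0.018511604517698288), 89.20337677001953) 0.1889
-0.12 0.1633
-0.08 0.1633
-0.05 0.1625
0.05 0.1626
0.08 0.163
0.12 0.1625
```

View pics/t21c.png

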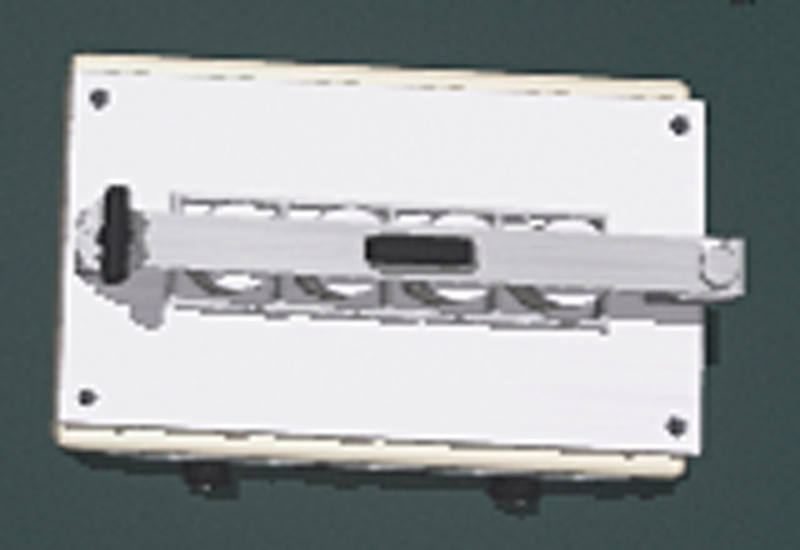

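View pics/s21c.png

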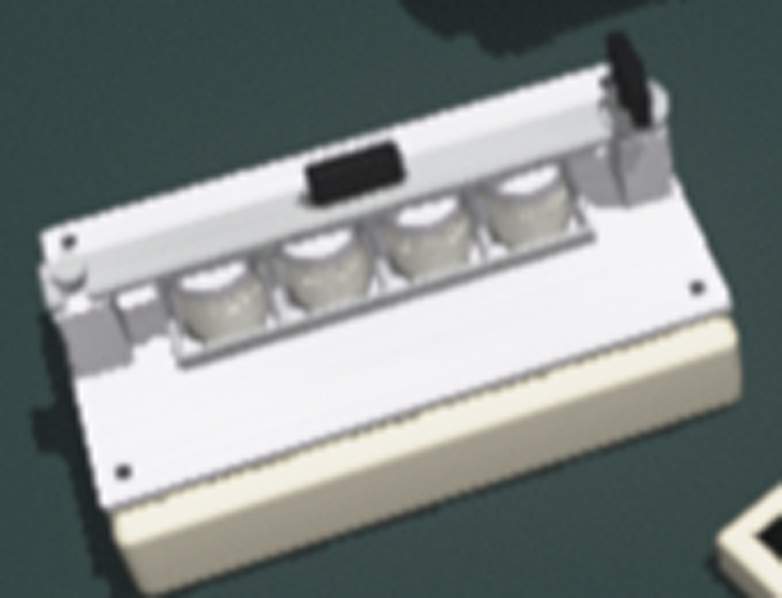

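View pics/t21.png

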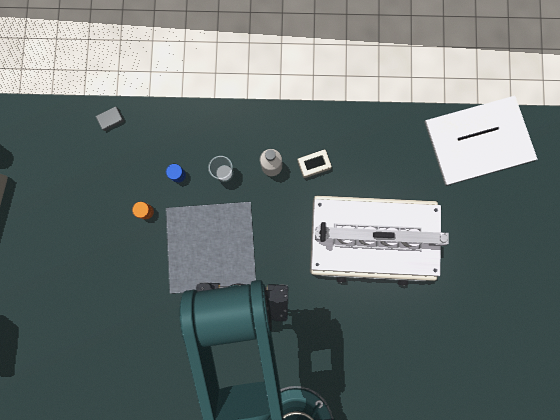

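The final views show the bar level (tops at 162.5–163.3 mm) and seated under the nut and the pin head. Four jars stand upright in the fence and the bystanders have not moved.

```bash
python3 - <<'E'
from bench import robot
print(robot.close_job())
E
```

```text
the job is handed in; nothing more can be done
None
```

The job is done and handed in at about 86 s, within the 210 s limit. All four white jars from the mat stand upright in pockets 1–4, the keeper bar is home, and the wing nut is tight.

- **Nut loosening:** I turned the wing nut about 3.5 rad clockwise, slid the bar out to -x and laid it on the bench.
- **Knock:** The bar was knocked about 46 mm sideways while it lay there, so I measured it again before picking it up.
- **Bar refit:** It slid onto the stud and pin with no side force, then rested on both pillars. Its top measured level at 162.5–163.3 mm (162 nominal) and its block was within 0.5 mm of where it started.
- **Nut tightening:** I wound the nut back down to 0.41 N m at the wrist. The wing ended about 2° past its first angle, at the original height of 202 mm.
- **Other things:** The bystanders and the blue and orange look-alikes look unmoved in the last top view.

One disagreement: the scene camera put the grip block about 9 mm further in +x than the other cameras. I put this down to its mask catching the side of the block as well as the top. The overhead view just before hand-in, the wrist view on release and the tool position when I let go of the bar all agree that it is home.

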